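# Air-dry the culture plates in the drop-front cabinet

## Task

Get the small white drying cabinet going: pull its drop front all the way down, then spin the orange fan inside by hand to see that it turns freely (let it go round at least one and a half turns in one direction). After that, with the front still down, take the empty beaker out and stand it on the blue mat, and stand every stack of culture dishes from the bench upright on the cabinet floor in the compartment beside the fan. Finally swing the front up again until it is fully shut, leaving all of them in place and the other bottles undisturbed.

Things in the scene. Friction and masses are not known exactly. Their poses are not given: they have to be found in the camera images.
- dryer: fixed white cabinet in a low tray (rim 20 mm), open on top; origin in its underside, 4.5 mm above the bench. x to its back, away from the robot, y left. Walls to z = 110 mm. Inside: floor z = 30 mm, flat, open to the front (edge x = -70 mm); back wall x = 74; side walls y = -165 and 165. A 30 mm high divider at y = 55 to 60 parts the dish compartment (y -165 to 55, room for three stacks side by side) from the fan.
- flap (a joint): drop front (clear panel, blue frame, hinged at its lower edge): 0 = shut, upright; 1.5 rad = fully down, level, towards the robot. Starts at 0 to 0.25. Stiff hinge (0.33 N m), stays where left. Panel 90 mm high, 342 wide, 6 thick; a 50 mm deep lip on its upper edge covers the front of the compartments when shut and stands up at the outer end when down.
- flap_hinge (a point): middle of the drop front's hinge line, fixed on the cabinet, 35 mm above and 68 mm in front of the cabinet's origin; the hinge runs along the cabinet's y.
- flap_bar (a point): middle of the drop front's round steel pull bar: 12 mm thick, 180 mm long along the cabinet's y, a post at each end, 132 mm from the hinge line and 3 mm outside it, 32 mm clear beyond the panel's upper edge, so a finger fits between bar and panel at any angle.
- fan (a joint): angle of the orange fan about its vertical axle, rad, counted on over whole turns, anticlockwise from above positive, starting at -0.35 to 0.35. Four upright radial blades (one along the cabinet's +x at 0), 4 mm thick, reaching 46 mm from the axle, 18 to 68 mm above the cabinet floor; hub radius 12 mm. Turns very freely and coasts.
- fan_axle (a point): top of the fan's hub, on its axle, level with the tops of the blades (98 mm above the cabinet's origin); at x = 0, y = 112.5 mm in the cabinet's frame.
- plates_a: stack of four round culture dishes, cream, round: 60 mm across, 60 mm tall in all, holds together as one piece; origin at the centre of its underside, z up. May be absent.
- plates_b: stack of four round culture dishes, cream, round: 60 mm across, 60 mm tall in all, holds together as one piece; origin at the centre of its underside, z up. May be absent.
- plates_c: stack of five round culture dishes, cream, round: 60 mm across, 74 mm tall in all, holds together as one piece; origin at the centre of its underside, z up. May be absent.
- beaker: small clear empty beaker, 55 mm across, 71 mm tall, left standing in the dish compartment; origin at the centre of its underside, z up.
- mat: fixed blue square mat on the bench, 120 x 120 mm, 4 mm thick; origin at the centre of its underside.
- wash_bottle: wash bottle with red cap, 215 mm tall; a bystander, origin on its underside.
- reagent: white reagent bottle with blue cap, 60 mm across, 120 mm tall; a bystander, origin on its underside.
Things that resemble listed ones, but are neither listed nor needed, are in the scene too. What is shaped like the beaker but purple or yellow is not meant.

How it is judged:
On the way, in this order (a step that is already met when the one before it is completed fails the run):
1. the drop front is pulled all the way down (1.35 rad or more) (value of joint flap above 1.35 rad), for 0.2 s.
2. with the front down, the fan is spun past one turn and a third in one direction (8.5 rad either way) ((value of joint fan above 8.5 rad or value of joint fan below -8.5 rad) and value of joint flap above 1.2 rad), for 0.1 s.
3. with the front still down, all dish stacks stand in the compartment beside the fan and the beaker on the mat (x of plates_a in the frame of dryer between -0.045 and 0.05 m and y of plates_a in the frame of dryer between -0.145 and 0.035 m and z of plates_a in the frame of dryer between 0.02 and 0.04 m and angle between each of plates_a, plates_b, plates_c, beaker's own z axis and vertical below 0.15 rad and linear speed of each of plates_a, plates_b, plates_c, beaker below 0.03 m/s and x of plates_b in the frame of dryer between -0.045 and 0.05 m and y of plates_b in the frame of dryer between -0.145 and 0.035 m and z of plates_b in the frame of dryer between 0.02 and 0.04 m and x of plates_c in the frame of dryer between -0.045 and 0.05 m and y of plates_c in the frame of dryer between -0.145 and 0.035 m and z of plates_c in the frame of dryer between 0.02 and 0.04 m and horizontal distance between beaker and mat below 0.04 m and height (world z) of beaker below 0.014 m and value of joint flap above 1.2 rad), for 0.2 s.
4. the front is swung up and shut (within 0.08 rad) (value of joint flap below 0.08 rad), for 0.2 s.
At the end, for the whole second after the job is handed in: Drop front shut within 0.08 rad; every dish stack present stands upright (within 0.15 rad) and at rest on the cabinet floor in the compartment beside the fan, and the beaker upright and at rest on the blue mat with its centre within 40 mm of the mat's centre (x of plates_a in the frame of dryer between -0.045 and 0.05 m and y of plates_a in the frame of dryer between -0.145 and 0.035 m and z of plates_a in the frame of dryer between 0.02 and 0.04 m and angle between each of plates_a, plates_b, plates_c, beaker's own z axis and vertical below 0.15 rad and linear speed of each of plates_a, plates_b, plates_c, beaker below 0.03 m/s and x of plates_b in the frame of dryer between -0.045 and 0.05 m and y of plates_b in the frame of dryer between -0.145 and 0.035 m and z of plates_b in the frame of dryer between 0.02 and 0.04 m and x of plates_c in the frame of dryer between -0.045 and 0.05 m and y of plates_c in the frame of dryer between -0.145 and 0.035 m and z of plates_c in the frame of dryer between 0.02 and 0.04 m and horizontal distance between beaker and mat below 0.04 m and height (world z) of beaker below 0.014 m and value of joint flap below 0.08 rad); the robot touches nothing.
It fails at once if the wash bottle is knocked over or pushed more than 40 mm (distance of wash_bottle from where it was at the start of the episode above 0.04 m or angle between wash_bottle's own z axis and vertical above 0.5 rad).
It fails at once if the white reagent bottle is knocked over or pushed more than 40 mm (distance of reagent from where it was at the start of the episode above 0.04 m or angle between reagent's own z axis and vertical above 0.5 rad).
Of plates_a, plates_b, plates_c only 2 to 3 are there at a start; the rules pass over those that are not, and their reading is None.
At some moment in a run one of plates_a, plates_b, plates_c may be knocked a few centimetres aside while the robot is not near it.
It also fails if it takes over 208 s, if anything falls off the work surface, if the arm or the gripper's body presses on something with over 40 N, if the wrist force passes 120 N, or if a joint passes its speed limit or range.

## Robot

A 6-joint arm with a two-finger parallel gripper is mounted at the origin on a cart in front of the work surface, level with it; the furniture and walls round the work are solid. World frame = base frame: x ahead of the robot, y to its left, z up, the work surface at z = 0. Lengths are in m, angles in rad, forces in N, time in s.
With the tool pointing down it reaches from about 0.25 to 0.775 m from the base axis. Payload 4 kg.
Tool frame: the origin (TCP) lies between the finger pads; the fingertips stand 25 mm ahead of it and the grasp point (between the pads) lies 6 mm ahead of it (robot.tip_reach is the distance from the TCP to the fingertips, in m); z points along the fingers, y is the line along which they close (so a half turn about z gives the same grasp; the last joint's range is limited). The gripper opens to 94 mm and grips with 3 to 60 N. Pads are 16 mm wide; open, the fingers measure 119 mm over their backs; the gripper's body (75 mm by 177 mm) begins 78 mm behind the grasp point.
Start: joints at [-1.352, 0.087, 1.371, -0, 1.684, -0.103], TCP at [0.174, -0.522, 0.231] pointing down, gripper open.
Joint ranges: [-3.1, 3.1], [-0.76, 2.03], [0.27, 2.55], [-1.08, 4.22], [0.17, 2.65], [-2.57, 2.57]. Speed limits (rad/s): [2.79, 2.79, 3.14, 3.14, 3.14, 3.14].

## Interface

Orientations are given as [roll, pitch, yaw] about the fixed x, y, z axes, in that order (R = Rz(yaw) Ry(pitch) Rx(roll)).
In Python, from bench import sensors, snapshot, camera_info, ticket, robot gives the robot as it stands.
- The arm moves only by the tool arm_command, never from a script. Its argument "plan" is a list of rows, each an object with "grip": the closure, from -1 (fully open) to 1 (shut); "slide": the shift along the tool's x, y, z normalised to -1 to 1, where 1 is 500 mm, a list of three; "spin": the turn about the tool's z normalised to -1 to 1, where 1 is 5 degrees. A call has 1 to 10 rows; each row shifts and turns the commanded pose from where the row before left it, along the tool's axes as they then stand; what a row does not reach is not made up. A row lasts 1/8 s, in which the tool goes at most 62.5 mm and 10.7 degrees, less where a joint would pass 70% of its speed; a pose out of reach is approached as far as the arm can. A call with a number of a shift or a turn outside -1 to 1 is refused whole. A call with a gripper value outside its range is refused whole. The fingers move at their own pace and stop on an object; the grip force is fixed at half the most. Time passes only in rows, so rows that do not move let the fingers close. It gives the time, the measured TCP pose, the force, the opening and the grip force at its end, in the units of the state.
- sensors.get_obs(): the state, without advancing time (a new reading comes with each control period).
- snapshot(name): name is "scene" or "top" or "wrist"; returns the picture (400x640x3 uint8, red, green, blue); there is no depth.
- camera_info(name): a dict with "fx", "fy", "cx", "cy" (pixels), "position" and "rotation" of the camera in the world. Camera axes: x right, y up, looking along -z (the intrinsics and any distortion apply to the point x, -y, -z); pixel columns grow to the right and rows downward; lengths in m; the calibration is good to about 2 mm. A picture is of the moment at which its call begins: read the wrist's pose just before it. camera_info takes no time and is no camera call; for the wrist camera it gives the pose at the moment of the call.
- ticket.close_job(): hands the job in; it is judged then, once.
The state is a dict: "time": time; "joint_positions": joint angles; "qvel": joint speeds; "joint_torque": joint torques, N m; "tool_pos": TCP position; "ee_rot": TCP orientation; "wrist_force": force on the tool from outside, world axes, zero at the start; "wrist_torque": the same for the moment, N m; "width": finger opening in m; "finger_force": force on a finger pad.
Only numpy, scipy, OpenCV 4.12 (cv2) and the standard library are available. Lean on these libraries where they do the work, as an engineer would, in place of code of your own. Each camera call takes 0.05 s, during which the arm holds its last target. There are 200 camera calls.

## Working session

There is one attempt and no reset: what is moved stays moved. The work goes in short steps, Python scripts to look and compute and a tool call to move; the robot and the scene stay as the last step left them, time stands still between calls to the robot, and variables do not carry over. Pictures are saved under pics/ and viewed, at most 14 in all, crops included, and the job is handed in when it is done.

Besides the shell and the picture viewer there is one more tool, called after ">>>" in YAML: its name, and indented under it one key for each argument. arm_command: Moves the arm, as the interface text tells. Scaled input: -1 to 1 covers 500 mm each way for a shift and 5 degrees each way for a turn. Its arguments: {"type":"object","properties":{"plan":{"type":"array","items":{"type":"object","properties":{"grip":{"type":"number"},"slide":{"type":"array","items":{"type":"number"}},"spin":{"type":"number"}}}}},"required":["plan"]}

```bash
ls; mkdir -p pics
cat > h.py <<'E'
import numpy as np, cv2
from bench import sensors, snapshot, camera_info, ticket, robot
def save(n,f):
    cv2.imwrite(f,snapshot(n)[:,:,::-1])
def ray(n,u,v,ci=None):
    c=ci or camera_info(n)
    d=np.array([(u-c['cx'])/c['fx'],-(v-c['cy'])/c['fy'],-1.])
    return np.array(c['position']),np.array(c['rotation'])@d
def at(n,u,v,z,ci=None):
    p,d=ray(n,u,v,ci); return p+d*(z-p[2])/d[2]
def proj(n,P):
    c=camera_info(n); q=np.array(c['rotation']).T@(np.array(P)-c['position'])
    return np.array([c['cx']+c['fx']*q[0]/-q[2], c['cy']-c['fy']*q[1]/-q[2]])
E
python3 - <<'E'
from h import *
for n in('scene','top'):
    save(n,f'pics/{n}0.png'); print(n,camera_info(n))
print(sensors.get_obs())
E
```

```text
pics
scene {'fx': 424.9159690326237, 'fy': 424.9159690326237, 'cx': 318.1598928383545, 'cy': 196.08830977436998, 'position': array([-0.47147722, -0.78737623,  1.08524938]), 'rotation': array([ 0.92141112,  0.0155322 , -0.92670601])}
top {'fx': 371.3785508561558, 'fy': 371.3785508561558, 'cx': 316.62018695106303, 'cy': 194.02688229281367, 'position': array([ 0.32486386, -0.0190962 ,  1.21602723]), 'rotation': array([ 0.21412207,  0.00462115, -1.59254773])}
{'time': 0.1, 'joint_positions': array([-1.35209653e+00,  8.78749694e-02,  1.37206107e+00, -1.87164557e-05,
        1.68358448e+00, -1.03070371e-01]), 'qvel': array([-0.00063657, -0.00132308, -0.00435494, -0.00183928, -0.00230601,
        0.00092986]), 'joint_torque': array([ 2.00540329e-03, -3.41253269e+01, -3.03300512e+01,  7.20072258e-02,
        3.04443925e-02, -9.87595422e-05]), 'tool_pos': array([ 0.17384739, -0.52135031,  0.22944585]), 'ee_rot': array([-3.13967310e+00, -1.79851289e-04,  3.21767910e-01]), 'wrist_force': array([-0.40074207, -0.58399366, -0.42990462]), 'wrist_torque': array([-0.01952936, -0.00187294, -0.0407023 ]), 'finger_force': 0.0, 'width': 0.09381467801735979}
```

```bash
sed -i 's/^from bench/from scipy.spatial.transform import Rotation as Ro\nfrom bench/; s/np.array(c\[.rotation.\])/Ro.from_euler("xyz",c["rotation"]).as_matrix()/' h.py; cat h.py | head -20
```

```text
import numpy as np, cv2
from scipy.spatial.transform import Rotation as Ro
from bench import sensors, snapshot, camera_info, ticket, robot
def save(n,f):
    cv2.imwrite(f,snapshot(n)[:,:,::-1])
def ray(n,u,v,ci=None):
    c=ci or camera_info(n)
    d=np.array([(u-c['cx'])/c['fx'],-(v-c['cy'])/c['fy'],-1.])
    return np.array(c['position']),Ro.from_euler("xyz",c["rotation"]).as_matrix()@d
def at(n,u,v,z,ci=None):
    p,d=ray(n,u,v,ci); return p+d*(z-p[2])/d[2]
def proj(n,P):
    c=camera_info(n); q=Ro.from_euler("xyz",c["rotation"]).as_matrix().T@(np.array(P)-c['position'])
    return np.array([c['cx']+c['fx']*q[0]/-q[2], c['cy']-c['fy']*q[1]/-q[2]])
```

View pics/scene0.png

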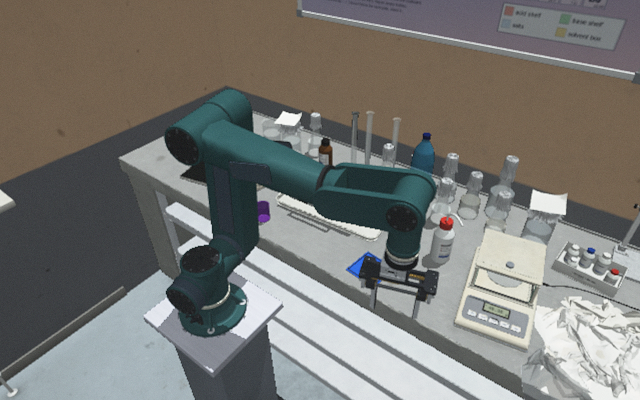

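View pics/top0.png

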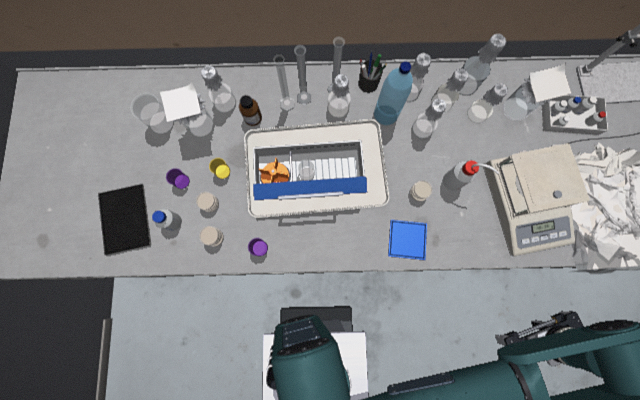

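The overview shows three cream stacks, at top-view pixels (207,202), (211,237) and (421,190). The clear beaker is in the dryer near (307,172); the purple and yellow ones at (178,180), (221,169) and (259,247) are decoys. The mat is at (408,240), the wash bottle at (467,170) and the reagent at (163,217). I'll confirm with an enlarged crop.

Run:
```python
from h import *
im=cv2.imread('pics/top0.png')
cv2.imwrite('pics/c1.png',cv2.resize(im[115:230,240:395],None,fx=5,fy=5,interpolation=cv2.INTER_CUBIC))
a=cv2.resize(im[145:260,145:295],None,fx=4,fy=4,interpolation=cv2.INTER_CUBIC)
b=cv2.resize(im[165:280,385:435],None,fx=4,fy=4,interpolation=cv2.INTER_CUBIC)
cv2.imwrite('pics/c2.png',np.hstack([a,b]))
```

```text
(no output)
```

View pics/c1.png

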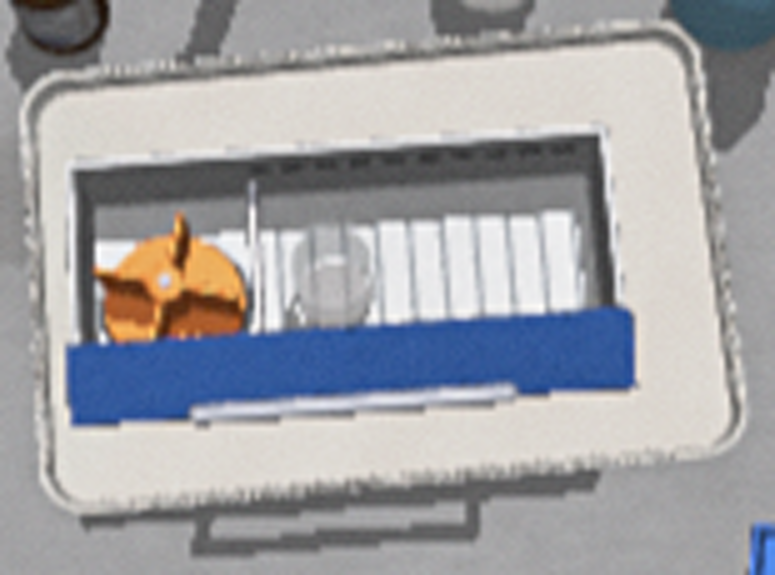

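View pics/c2.png

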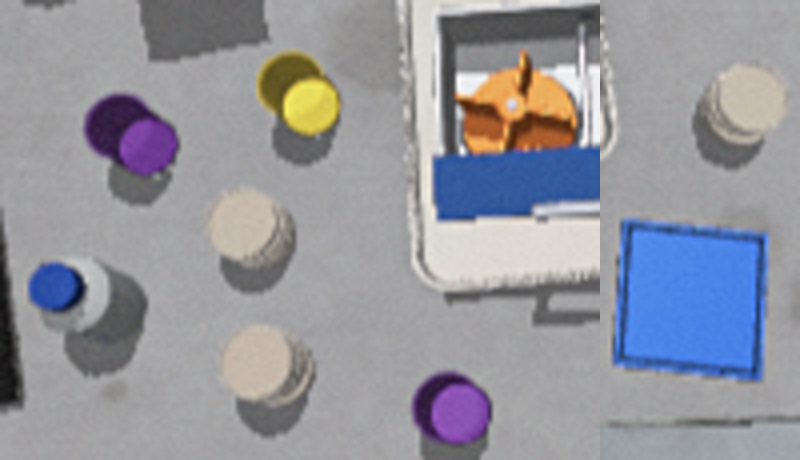

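Run:
```python
from h import *
np.set_printoptions(precision=4,suppress=True)
P=lambda x,y,z:at('top',240+x/5,115+y/5,z)
L=P(76,170,.1145);R=P(603,136,.1145); print('BL,BR',L,R,np.linalg.norm(L-R))
ya=(L-R)[:2]/np.linalg.norm((L-R)[:2]); yaw=np.arctan2(-ya[0],ya[1])
xa=np.array([ya[1],-ya[0]])
o=(L+R)[:2]/2-xa*.074; print('yaw',yaw,'o',o)
hub=P(165,281,.1025); print('hub',hub,'expected',o+ya*.1125)
d=hub[:2]-o; print('hub in dryer',d@xa,d@ya)
for n,p in(('barL',(193,413)),('barR',(515,391))):
    for z in(.15,.165,.17):
        q=P(*p,z)[:2]-o; print(n,z,q@xa,q@ya)
for n,(u,v) in(('s1',(206.2,201.2)),('s2',(209.5,235.5)),('s3',(422.5,189.5))): print(n,at('top',u,v,.06),at('top',u,v,.074))
print('mat',at('top',407.75,240,.004))
print('beaker rim',P(333,258,.105), 'reagent',at('top',145+57/4,145+286/4,.12),'wash',at('top',470,168,.2))
for n,p in(('blade1',(180,215)),('blade2',(95,272))):
    q=P(*p,.1025)-hub; print(n,np.linalg.norm(q[:2]),np.arctan2(q[1],q[0])-yaw)
```

```text
BL,BR [0.7126 0.1692 0.1145] [ 0.7272 -0.1604  0.1145] 0.329958545265793
yaw 0.044462505616371266 o [0.646  0.0011]
hub [0.6428 0.1149 0.1025] expected [0.641  0.1135]
hub in dryer 0.0019292044688832151 0.11379013026980847
barL 0.15 -0.09325340155679726 0.09559938372980857
barL 0.165 -0.09646752724007275 0.09417056290043352
barL 0.17 -0.09753890246783112 0.09369428929064186
barR 0.15 -0.09276756428530254 -0.09386196515388953
barR 0.165 -0.09598852615328662 -0.09262488764219237
barR 0.17 -0.0970621801092812 -0.09221252847162666
s1 [0.561 0.332 0.06 ] [0.5581 0.3277 0.074 ]
s2 [0.4518 0.3172 0.06  ] [0.4502 0.3131 0.074 ]
s3 [ 0.5834 -0.3572  0.06  ] [ 0.5803 -0.3531  0.074 ]
mat [ 0.4289 -0.3119  0.004 ]
beaker rim [0.6546 0.0101 0.105 ] reagent [0.5053 0.4522 0.12  ] wash [ 0.6115 -0.456   0.2   ]
blade1 0.043731991350406334 -0.25813918138630515
blade2 0.04418208906476274 1.3712320948573709
```

The geometry fits: the hub lands within 2 mm of its expected place, the bar ends are ±93 mm, and the flap is at about 0.2 rad. Dryer origin is about (0.647, 0.0015) with yaw 0.044. First I'll plan the approach to the bar.

```bash
cat >> h.py <<'E'
O=np.array([.647,.0015]); YAW=.0445
def D(x,y): # dryer -> world xy
    c,s=np.cos(YAW),np.sin(YAW); return O+[c*x-s*y,s*x+c*y]
def plan(wps,start=None):
    """wps: (x,y,z,yaw,rows,grip); x,y,z of TCP. prints rows"""
    o=sensors.get_obs(); p=np.array(o['tool_pos']); Rm=Ro.from_euler('xyz',o['ee_rot']).as_matrix()
    yaw=np.arctan2(Rm[1,0],Rm[0,0])
    if start is not None: p=np.array(start[:3]); yaw=start[3]
    print('pos',p.round(4),'yaw',round(yaw,4),'t',round(o['time'],2))
    for x,y,z,w,n,g in wps:
        w=yaw if w is None else w
        dp=(np.array([x,y,z])-p)/n; dw=(w-yaw)/n
        for i in range(n):
            c,s=np.cos(yaw),np.sin(yaw)
            t=np.array([c*dp[0]+s*dp[1],s*dp[0]-c*dp[1],-dp[2]])/.5
            print([round(float(v),3) for v in t],'spin',round(-float(np.degrees(dw))/5,2),'g',g, 'BIG' if np.linalg.norm(t)>.125 else '')
            yaw+=dw
        p=np.array([x,y,z])
E
python3 - <<'E'
from h import *
b=D(-.0965,0)
plan([(.3,-.4,.30,.322+.873,5,-1),(b[0],b[1],.25,.322+1.2933,11,.3)])
E
```

```text
pos [ 0.1738 -0.5214  0.2294] yaw 0.3218 t 0.1
[0.063, -0.03, -0.028] spin -2.0 g -1 
[0.067, -0.019, -0.028] spin -2.0 g -1 
[0.07, -0.007, -0.028] spin -2.0 g -1 
[0.07, 0.006, -0.028] spin -2.0 g -1 
[0.068, 0.018, -0.028] spin -2.0 g -1 
[0.084, 0.016, 0.009] spin -0.44 g 0.3 
[0.083, 0.019, 0.009] spin -0.44 g 0.3 
[0.082, 0.022, 0.009] spin -0.44 g 0.3 
[0.082, 0.025, 0.009] spin -0.44 g 0.3 
[0.081, 0.028, 0.009] spin -0.44 g 0.3 
[0.079, 0.032, 0.009] spin -0.44 g 0.3 
[0.078, 0.035, 0.009] spin -0.44 g 0.3 
[0.077, 0.037, 0.009] spin -0.44 g 0.3 
[0.075, 0.04, 0.009] spin -0.44 g 0.3 
[0.074, 0.043, 0.009] spin -0.44 g 0.3 
[0.072, 0.046, 0.009] spin -0.44 g 0.3
```

>>> arm_command:
  plan:
    - {"grip": -1, "slide": [0.06, -0.03, -0.03], "spin": -1}
    - {"grip": -1, "slide": [0.07, -0.02, -0.03], "spin": -1}
    - {"grip": -1, "slide": [0.07, -0.01, -0.03], "spin": -1}
    - {"grip": -1, "slide": [0.07, -0.01, -0.03], "spin": -1}
    - {"grip": -1, "slide": [0.07, 0, -0.02], "spin": -1}
    - {"grip": 0.3, "slide": [0.08, 0.01, 0], "spin": -1}
    - {"grip": 0.3, "slide": [0.08, 0.01, 0], "spin": -1}
    - {"grip": 0.3, "slide": [0.08, 0.02, 0], "spin": -1}
    - {"grip": 0.3, "slide": [0.08, 0.02, 0], "spin": -1}
    - {"grip": 0.3, "slide": [0.08, 0.02, 0], "spin": -1}

```text
time: 1.35
tool_pos: [0.4597, -0.2708, 0.2997]
ee_rot: [-3.14, -0.0, 1.197]
wrist_force: [-0.6, -1.2, 0.5]
width: 0.0475
finger_force: 0.0
```

Run:
```python
from h import *
b=D(-.0965,0)
plan([(b[0],b[1],.25,1.6152,6,.3),(b[0],b[1],.177,1.6152,4,.3)])
```

```text
pos [ 0.4597 -0.2708  0.2997] yaw 1.1973 t 1.35
[0.094, -0.004, 0.017] spin -0.8 g 0.3 
[0.094, 0.002, 0.017] spin -0.8 g 0.3 
[0.094, 0.009, 0.017] spin -0.8 g 0.3 
[0.093, 0.015, 0.017] spin -0.8 g 0.3 
[0.092, 0.022, 0.017] spin -0.8 g 0.3 
[0.09, 0.028, 0.017] spin -0.8 g 0.3 
[0.0, 0.0, 0.037] spin -0.0 g 0.3 
[0.0, 0.0, 0.037] spin -0.0 g 0.3 
[0.0, 0.0, 0.037] spin -0.0 g 0.3 
[0.0, 0.0, 0.037] spin -0.0 g 0.3
```

>>> arm_command:
  plan:
    - {"grip": 0.1, "slide": [0.094, -0.004, 0.017], "spin": -0.8}
    - {"grip": 0.1, "slide": [0.094, 0.002, 0.017], "spin": -0.8}
    - {"grip": 0.1, "slide": [0.094, 0.009, 0.017], "spin": -0.8}
    - {"grip": 0.1, "slide": [0.093, 0.015, 0.017], "spin": -0.8}
    - {"grip": 0.1, "slide": [0.092, 0.022, 0.017], "spin": -0.8}
    - {"grip": 0.1, "slide": [0.09, 0.028, 0.017], "spin": -0.8}
    - {"grip": 0.1, "slide": [0, 0, 0.02], "spin": 0}
    - {"grip": 0.1, "slide": [0, 0, 0], "spin": 0}

```text
time: 2.35
tool_pos: [0.5499, -0.0047, 0.2379]
ee_rot: [-3.138, 0.0, 1.613]
wrist_force: [0.5, -0.5, 0.5]
width: 0.0421
finger_force: 0.0
```

Run:
```python
from h import *
b=D(-.0965,0)
save('top','pics/top1.png'); c=camera_info('wrist'); save('wrist','pics/w1.png')
im=cv2.imread('pics/top1.png'); cv2.imwrite('pics/c3.png',cv2.resize(im[115:230,240:395],None,fx=3,fy=3))
print(proj('wrist',[b[0],b[1],.168]))
plan([(b[0],b[1],.177,1.6152,4,.3)])
```

```text
[320.48401138 208.18563197]
pos [ 0.5504 -0.0056  0.2394] yaw 1.6114 t 2.45
[0.001, 0.0, 0.031] spin -0.01 g 0.3 
[0.001, 0.0, 0.031] spin -0.01 g 0.3 
[0.001, 0.0, 0.031] spin -0.01 g 0.3 
[0.001, 0.0, 0.031] spin -0.01 g 0.3
```

View pics/w1.png

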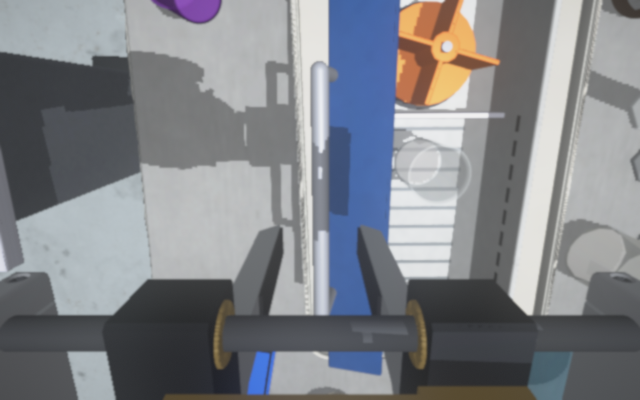

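The bar is at wrist column 320, centred between the fingers, and the predicted column was 320. Now I descend, grip, and compute the arc.

>>> arm_command:
  plan:
    - {"grip": 0.1, "slide": [0.001, 0, 0.031], "spin": 0}
    - {"grip": 0.1, "slide": [0.001, 0, 0.031], "spin": 0}
    - {"grip": 0.1, "slide": [0.001, 0, 0.031], "spin": 0}
    - {"grip": 0.1, "slide": [0.001, 0, 0.031], "spin": 0}
    - {"grip": 1, "slide": [0, 0, 0], "spin": 0}
    - {"grip": 1, "slide": [0, 0, 0], "spin": 0}
    - {"grip": 1, "slide": [0, 0, 0], "spin": 0}
    - {"grip": 1, "slide": [0, 0, 0], "spin": 0}

```text
time: 3.45
tool_pos: [0.5507, -0.0024, 0.1784]
ee_rot: [3.141, 0.0, 1.613]
wrist_force: [-0.7, -0.0, 1.8]
width: 0.0112
finger_force: 30.0
```

```bash
cat >> h.py <<'E'
def bar(a,dz=.008): # TCP for bar at flap angle a
    x=-.068-.132*np.sin(a)-.003*np.cos(a); z=.0395+.132*np.cos(a)-.003*np.sin(a)
    return (*D(x,0),z+dz)
E
python3 - <<'E'
from h import *
print(sensors.get_obs()['finger_force'])
plan([(*bar(a),None,2,1) for a in(.35,.5,.65,.8,.95,1.1,1.25,1.4,1.5)])
E
```

```text
30.000853836536407
pos [ 0.5507 -0.0024  0.1784] yaw 1.6134 t 3.45
[-0.0, -0.02, 0.008] spin -0.0 g 1 
[-0.0, -0.02, 0.008] spin -0.0 g 1 
[-0.0, -0.018, 0.009] spin -0.0 g 1 
[-0.0, -0.018, 0.009] spin -0.0 g 1 
[-0.0, -0.016, 0.011] spin -0.0 g 1 
[-0.0, -0.016, 0.011] spin -0.0 g 1 
[-0.0, -0.015, 0.013] spin -0.0 g 1 
[-0.0, -0.015, 0.013] spin -0.0 g 1 
[-0.0, -0.012, 0.015] spin -0.0 g 1 
[-0.0, -0.012, 0.015] spin -0.0 g 1 
[-0.0, -0.01, 0.017] spin -0.0 g 1 
[-0.0, -0.01, 0.017] spin -0.0 g 1 
[-0.0, -0.007, 0.018] spin -0.0 g 1 
[-0.0, -0.007, 0.018] spin -0.0 g 1 
[-0.0, -0.004, 0.019] spin -0.0 g 1 
[-0.0, -0.004, 0.019] spin -0.0 g 1 
[-0.0, -0.001, 0.013] spin -0.0 g 1 
[-0.0, -0.001, 0.013] spin -0.0 g 1
```

Bar gripped (11–12 mm opening).

>>> arm_command:
  plan:
    - {"grip": 1, "slide": [0, -0.02, 0.008], "spin": 0}
    - {"grip": 1, "slide": [0, -0.02, 0.008], "spin": 0}
    - {"grip": 1, "slide": [0, -0.018, 0.009], "spin": 0}
    - {"grip": 1, "slide": [0, -0.018, 0.009], "spin": 0}
    - {"grip": 1, "slide": [0, -0.016, 0.011], "spin": 0}
    - {"grip": 1, "slide": [0, -0.016, 0.011], "spin": 0}
    - {"grip": 1, "slide": [0, -0.015, 0.013], "spin": 0}
    - {"grip": 1, "slide": [0, -0.015, 0.013], "spin": 0}
    - {"grip": 1, "slide": [0, -0.012, 0.015], "spin": 0}
    - {"grip": 1, "slide": [0, 0, 0], "spin": 0}

```text
time: 4.7
tool_pos: [0.4751, -0.0058, 0.1269]
ee_rot: [-3.141, 0.0, 1.613]
wrist_force: [7.1, -1.8, -5.1]
width: 0.0107
finger_force: 30.0
```

Run:
```python
from h import *
plan([(*bar(a),None,2,1) for a in(.95,1.1,1.25,1.4,1.5)])
```

```text
pos [ 0.4751 -0.0058  0.1269] yaw 1.6131 t 4.7
[-0.0, -0.005, 0.005] spin -0.0 g 1 
[-0.0, -0.005, 0.005] spin -0.0 g 1 
[-0.0, -0.01, 0.017] spin -0.0 g 1 
[-0.0, -0.01, 0.017] spin -0.0 g 1 
[-0.0, -0.007, 0.018] spin -0.0 g 1 
[-0.0, -0.007, 0.018] spin -0.0 g 1 
[-0.0, -0.004, 0.019] spin -0.0 g 1 
[-0.0, -0.004, 0.019] spin -0.0 g 1 
[-0.0, -0.001, 0.013] spin -0.0 g 1 
[-0.0, -0.001, 0.013] spin -0.0 g 1
```

>>> arm_command:
  plan:
    - {"grip": 1, "slide": [0, -0.005, 0.006], "spin": 0}
    - {"grip": 1, "slide": [0, -0.005, 0.006], "spin": 0}
    - {"grip": 1, "slide": [0, -0.01, 0.017], "spin": 0}
    - {"grip": 1, "slide": [0, -0.01, 0.017], "spin": 0}
    - {"grip": 1, "slide": [0, -0.007, 0.018], "spin": 0}
    - {"grip": 1, "slide": [0, -0.007, 0.018], "spin": 0}
    - {"grip": 1, "slide": [0, -0.004, 0.019], "spin": 0}
    - {"grip": 1, "slide": [0, -0.004, 0.019], "spin": 0}
    - {"grip": 1, "slide": [0, 0, 0.013], "spin": 0}
    - {"grip": 1, "slide": [0, 0, 0.013], "spin": 0}

```text
time: 5.95
tool_pos: [0.451, -0.0069, 0.0593]
ee_rot: [3.139, 0.001, 1.613]
wrist_force: [-6.9, 1.6, 40.7]
width: 0.0113
finger_force: 30.0
```

>>> arm_command:
  plan:
    - {"grip": 1, "slide": [0, 0, 0.004], "spin": 0}
    - {"grip": 1, "slide": [0, 0, 0], "spin": 0}
    - {"grip": 1, "slide": [0, 0, 0], "spin": 0}

```text
time: 6.32
tool_pos: [0.451, -0.0069, 0.0594]
ee_rot: [3.138, 0.001, 1.614]
wrist_force: [-5.3, 0.5, 27.3]
width: 0.0112
finger_force: 30.0
```

>>> arm_command:
  plan:
    - {"grip": 0.2, "slide": [0, 0, 0], "spin": 0}
    - {"grip": 0.2, "slide": [0, 0, 0], "spin": 0}
    - {"grip": 0.2, "slide": [0, 0, 0], "spin": 0}
    - {"grip": 0.2, "slide": [0, 0, -0.1], "spin": 0}
    - {"grip": 0.2, "slide": [0, 0, -0.1], "spin": 0}
    - {"grip": 1, "slide": [0, 0, -0.1], "spin": 0}
    - {"grip": 1, "slide": [0, 0, 0], "spin": 0}

```text
time: 7.2
tool_pos: [0.4516, -0.0069, 0.208]
ee_rot: [3.134, 0.002, 1.613]
wrist_force: [-0.2, 0.4, 0.3]
width: 0.0209
finger_force: 0.0
```

Run:
```python
from h import *
save('top','pics/top2.png')
F=np.array([.6425,.1145]); r=.032; f=.571
P=lambda a:F+r*np.array([np.cos(a),np.sin(a)])
plan([(*P(f),.20,1.6152,5,1),(*P(f),.10,1.6152,4,1)])
print('circle')
plan([(*P(f-2*np.pi/10*(k+1)),.10,None,1,1) for k in range(10)],start=(*P(f),.1,1.6152))
im=cv2.imread('pics/top2.png'); cv2.imwrite('pics/c4.png',cv2.resize(im[115:240,240:395],None,fx=4,fy=4))
```

```text
pos [ 0.4502 -0.0068  0.205 ] yaw 1.6133 t 7.25
[0.052, 0.09, 0.002] spin -0.0 g 1 
[0.052, 0.09, 0.002] spin -0.0 g 1 
[0.052, 0.09, 0.002] spin -0.0 g 1 
[0.052, 0.09, 0.002] spin -0.0 g 1 
[0.052, 0.09, 0.002] spin -0.0 g 1 
[0.0, 0.0, 0.05] spin 0.0 g 1 
[0.0, 0.0, 0.05] spin 0.0 g 1 
[0.0, 0.0, 0.05] spin 0.0 g 1 
[0.0, 0.0, 0.05] spin 0.0 g 1 
circle
pos [0.6694 0.1318 0.1   ] yaw 1.6152 t 7.25
[-0.039, 0.008, -0.0] spin -0.0 g 1 
[-0.036, -0.016, -0.0] spin -0.0 g 1 
[-0.02, -0.034, -0.0] spin -0.0 g 1 
[0.004, -0.039, -0.0] spin -0.0 g 1 
[0.026, -0.029, -0.0] spin -0.0 g 1 
[0.039, -0.008, -0.0] spin -0.0 g 1 
[0.036, 0.016, -0.0] spin -0.0 g 1 
[0.02, 0.034, -0.0] spin -0.0 g 1 
[-0.004, 0.039, -0.0] spin -0.0 g 1 
[-0.026, 0.029, -0.0] spin -0.0 g 1
```

View pics/c4.png

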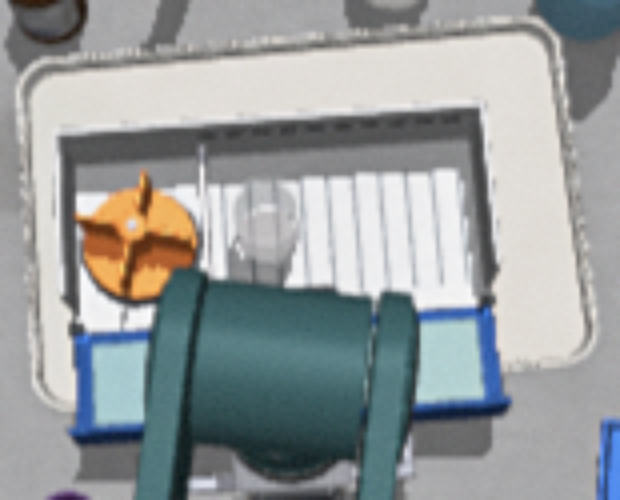

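The flap is down and level, and the fan's blades are unchanged: the hub is at crop (132,226), with blades up at (145,178) and left at (80,217). Next I insert between those blades.

>>> arm_command:
  plan:
    - {"grip": 1, "slide": [0.052, 0.09, 0.002], "spin": 0}
    - {"grip": 1, "slide": [0.052, 0.09, 0.002], "spin": 0}
    - {"grip": 1, "slide": [0.052, 0.09, 0.002], "spin": 0}
    - {"grip": 1, "slide": [0.052, 0.09, 0.002], "spin": 0}
    - {"grip": 1, "slide": [0.052, 0.09, 0.002], "spin": 0}
    - {"grip": 1, "slide": [0, 0, 0], "spin": 0}
    - {"grip": 1, "slide": [0, 0, 0], "spin": 0}
    - {"grip": 1, "slide": [0, 0, 0.06], "spin": 0}
    - {"grip": 1, "slide": [0, 0, 0], "spin": 0}

```text
time: 8.38
tool_pos: [0.6663, 0.1317, 0.1664]
ee_rot: [-3.135, 0.001, 1.612]
wrist_force: [-0.0, -0.0, -0.3]
width: 0.0004
finger_force: 0.0
```

Run:
```python
from h import *
plan([(.6694,.1318,.10,1.6152,3,1)])
```

```text
pos [0.6663 0.1317 0.1664] yaw 1.6124 t 8.38
[0.0, 0.002, 0.044] spin -0.01 g 1 
[-0.0, 0.002, 0.044] spin -0.01 g 1 
[-0.0, 0.002, 0.044] spin -0.01 g 1
```

>>> arm_command:
  plan:
    - {"grip": 1, "slide": [0, 0.002, 0.044], "spin": 0}
    - {"grip": 1, "slide": [0, 0.002, 0.044], "spin": 0}
    - {"grip": 1, "slide": [0, 0.002, 0.044], "spin": 0}
    - {"grip": 1, "slide": [0, 0, 0], "spin": 0}
    - {"grip": 1, "slide": [-0.039, 0.008, 0], "spin": 0}
    - {"grip": 1, "slide": [-0.036, -0.016, 0], "spin": 0}
    - {"grip": 1, "slide": [-0.02, -0.034, 0], "spin": 0}
    - {"grip": 1, "slide": [0.004, -0.039, 0], "spin": 0}
    - {"grip": 1, "slide": [0.026, -0.029, 0], "spin": 0}
    - {"grip": 1, "slide": [0.039, -0.008, 0], "spin": 0}

```text
time: 9.62
tool_pos: [0.6132, 0.1175, 0.104]
ee_rot: [3.14, 0.0, 1.612]
wrist_force: [0.2, -0.6, 0.2]
width: 0.0006
finger_force: 0.0
```

>>> arm_command:
  plan:
    - {"grip": 1, "slide": [0.036, 0.016, 0], "spin": 0}
    - {"grip": 1, "slide": [0.02, 0.034, 0], "spin": 0}
    - {"grip": 1, "slide": [-0.004, 0.039, 0], "spin": 0}
    - {"grip": 1, "slide": [-0.026, 0.029, 0], "spin": 0}
    - {"grip": 1, "slide": [-0.039, 0.008, 0], "spin": 0}
    - {"grip": 1, "slide": [-0.036, -0.016, 0], "spin": 0}
    - {"grip": 1, "slide": [-0.02, -0.034, 0], "spin": 0}
    - {"grip": 1, "slide": [0.004, -0.039, 0], "spin": 0}
    - {"grip": 1, "slide": [0.026, -0.029, 0], "spin": 0}
    - {"grip": 1, "slide": [0.039, -0.008, 0], "spin": 0}

```text
time: 10.88
tool_pos: [0.6125, 0.1175, 0.1034]
ee_rot: [3.141, -0.0, 1.612]
wrist_force: [0.3, 0.7, 0.4]
width: 0.0003
finger_force: 0.0
```

>>> arm_command:
  plan:
    - {"grip": 1, "slide": [0.036, 0.016, 0], "spin": 0}
    - {"grip": 1, "slide": [0.02, 0.034, 0], "spin": 0}
    - {"grip": 1, "slide": [-0.004, 0.039, 0], "spin": 0}
    - {"grip": 1, "slide": [-0.026, 0.029, 0], "spin": 0}
    - {"grip": 1, "slide": [-0.039, 0.008, 0], "spin": 0}
    - {"grip": 1, "slide": [0, 0, -0.12], "spin": 0}
    - {"grip": 1, "slide": [0, 0, -0.12], "spin": 0}
    - {"grip": -0.2, "slide": [0, 0, 0], "spin": 0}

```text
time: 11.88
tool_pos: [0.6795, 0.1122, 0.2317]
ee_rot: [3.127, -0.0, 1.612]
wrist_force: [-0.3, 0.4, 0.3]
width: 0.0073
finger_force: 0.0
```

Run:
```python
from h import *
plan([(.65,-.05,.27,1.6152,3,-.4)])
```

```text
pos [0.6795 0.1122 0.2317] yaw 1.6117 t 11.88
[-0.107, -0.024, -0.026] spin -0.01 g -0.4 
[-0.107, -0.024, -0.026] spin -0.01 g -0.4 
[-0.107, -0.024, -0.026] spin -0.01 g -0.4
```

>>> arm_command:
  plan:
    - {"grip": -0.6, "slide": [-0.107, -0.024, -0.026], "spin": 0}
    - {"grip": -0.6, "slide": [-0.107, -0.024, -0.026], "spin": 0}
    - {"grip": -0.6, "slide": [-0.107, -0.024, -0.026], "spin": 0}
    - {"grip": -0.6, "slide": [0, 0, 0], "spin": 0}
    - {"grip": -0.6, "slide": [0, 0, 0], "spin": 0}

```text
time: 12.5
tool_pos: [0.6472, -0.0488, 0.2609]
ee_rot: [-3.14, -0.001, 1.612]
wrist_force: [0.9, -0.1, -1.5]
width: 0.0575
finger_force: 0.0
```

Run:
```python
from h import *
import json
c=camera_info('wrist'); save('wrist','pics/w2.png'); json.dump({k:(v.tolist() if hasattr(v,'tolist') else v) for k,v in c.items()},open('w2.json','w'))
print(sensors.get_obs()['tool_pos'],proj('wrist',[*D(0,.1125),.1025]),proj('wrist',[.6546,.0101,.1055]),proj('wrist',[.6546,.0101,.0345]))
```

```text
[ 0.64726413 -0.04792612  0.260754  ] [322.25122093  -7.20157593] [331.10290764 121.60470325] [329.10409943 117.81172633]
```

View pics/w2.png

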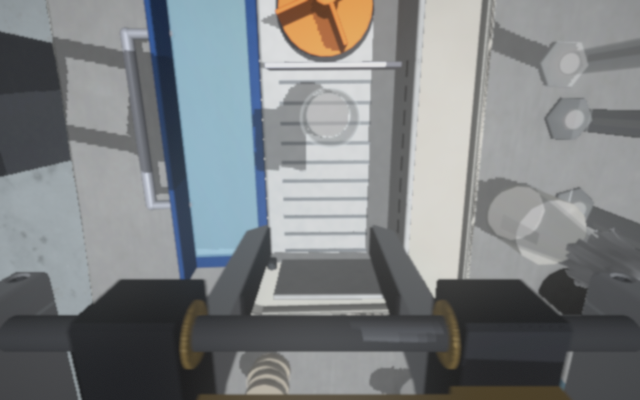

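The beaker's rings are centred at about (329,116), against a predicted (331,121). I'll refine from that.

Run:
```python
from h import *
import json
c=json.load(open('w2.json'))
b=at('wrist',329,115.5,.1055,c); print(b,at('wrist',329,116,.0345,c))
x,y=.6545,.0125
plan([(x,y,.26,1.6152,2,-.6),(x,y,.088,1.6152,4,-.6)])
```

```text
[0.65248448 0.01448256 0.1055    ] [0.65444991 0.01115    0.0345    ]
pos [ 0.6473 -0.0479  0.2608] yaw 1.6135 t 12.55
[0.06, 0.01, 0.001] spin -0.01 g -0.6 
[0.06, 0.01, 0.001] spin -0.01 g -0.6 
[0.0, 0.0, 0.086] spin -0.0 g -0.6 
[0.0, 0.0, 0.086] spin -0.0 g -0.6 
[0.0, 0.0, 0.086] spin -0.0 g -0.6 
[0.0, 0.0, 0.086] spin -0.0 g -0.6
```

>>> arm_command:
  plan:
    - {"grip": -0.6, "slide": [0.06, 0.01, 0], "spin": 0}
    - {"grip": -0.6, "slide": [0.06, 0.01, 0], "spin": 0}
    - {"grip": -0.6, "slide": [0, 0, 0.06], "spin": 0}
    - {"grip": -0.6, "slide": [0, 0, 0.086], "spin": 0}
    - {"grip": -0.6, "slide": [0, 0, 0.086], "spin": 0}
    - {"grip": -0.6, "slide": [0, 0, 0.086], "spin": 0}
    - {"grip": -0.6, "slide": [0, 0, 0.026], "spin": 0}
    - {"grip": 1, "slide": [0, 0, 0], "spin": 0}
    - {"grip": 1, "slide": [0, 0, 0], "spin": 0}
    - {"grip": 1, "slide": [0, 0, 0], "spin": 0}

```text
time: 13.8
tool_pos: [0.6565, 0.0121, 0.0927]
ee_rot: [3.137, 0.0, 1.613]
wrist_force: [-0.5, 0.7, 2.0]
width: 0.0539
finger_force: 30.0
```

>>> arm_command:
  plan:
    - {"grip": 1, "slide": [0, 0, -0.01], "spin": 0}
    - {"grip": 1, "slide": [0, 0, -0.06], "spin": 0}
    - {"grip": 1, "slide": [0, 0, -0.1], "spin": 0}
    - {"grip": 1, "slide": [0, 0, -0.1], "spin": 0}
    - {"grip": 1, "slide": [0, 0, 0], "spin": 0}

```text
time: 14.42
tool_pos: [0.6575, 0.0118, 0.2325]
ee_rot: [3.129, 0.001, 1.613]
wrist_force: [0.7, -0.6, -0.8]
width: 0.0543
finger_force: 30.0
```

Run:
```python
from h import *
m=(.4289,-.3119)
plan([(*m,.2,1.2,9,1),(*m,.12,1.2,2,1)])
```

```text
pos [0.6575 0.0118 0.2325] yaw 1.6132 t 14.43
[-0.07, -0.054, 0.007] spin 0.53 g 1 
[-0.072, -0.051, 0.007] spin 0.53 g 1 
[-0.074, -0.047, 0.007] spin 0.53 g 1 
[-0.076, -0.044, 0.007] spin 0.53 g 1 
[-0.078, -0.04, 0.007] spin 0.53 g 1 
[-0.08, -0.037, 0.007] spin 0.53 g 1 
[-0.082, -0.033, 0.007] spin 0.53 g 1 
[-0.083, -0.029, 0.007] spin 0.53 g 1 
[-0.084, -0.025, 0.007] spin 0.53 g 1 
[0.0, 0.0, 0.08] spin -0.0 g 1 
[0.0, 0.0, 0.08] spin -0.0 g 1
```

>>> arm_command:
  plan:
    - {"grip": 1, "slide": [-0.0785, -0.0605, 0], "spin": 0}
    - {"grip": 1, "slide": [-0.0785, -0.0605, 0], "spin": 0}
    - {"grip": 1, "slide": [-0.0785, -0.0605, 0], "spin": 0}
    - {"grip": 1, "slide": [-0.0785, -0.0605, 0], "spin": 0}
    - {"grip": 1, "slide": [-0.0785, -0.0605, 0], "spin": 0}
    - {"grip": 1, "slide": [-0.0785, -0.0605, 0.05], "spin": 0}
    - {"grip": 1, "slide": [-0.0785, -0.0605, 0.05], "spin": 0}
    - {"grip": 1, "slide": [-0.0785, -0.0605, 0.05], "spin": 0}
    - {"grip": 1, "slide": [0, 0, 0.05], "spin": 0}
    - {"grip": 1, "slide": [0, 0, 0.05], "spin": 0}

```text
time: 15.68
tool_pos: [0.4252, -0.3122, 0.0979]
ee_rot: [-3.14, -0.001, 1.611]
wrist_force: [0.1, 0.2, -1.5]
width: 0.0541
finger_force: 30.0
```

>>> arm_command:
  plan:
    - {"grip": 1, "slide": [0, 0, 0], "spin": 0}
    - {"grip": 1, "slide": [0, 0, 0], "spin": 0}

```text
time: 15.92
tool_pos: [0.4268, -0.312, 0.1004]
ee_rot: [3.141, 0.0, 1.614]
wrist_force: [-0.3, -0.4, -0.5]
width: 0.054
finger_force: 30.0
```

Run:
```python
from h import *
plan([(.4289,-.3119,.063,None,4,1)])
```

```text
pos [ 0.4268 -0.312   0.1004] yaw 1.6135 t 15.93
[-0.0, 0.001, 0.019] spin -0.0 g 1 
[-0.0, 0.001, 0.019] spin -0.0 g 1 
[-0.0, 0.001, 0.019] spin -0.0 g 1 
[-0.0, 0.001, 0.019] spin -0.0 g 1
```

>>> arm_command:
  plan:
    - {"grip": 1, "slide": [0, 0.001, 0.02], "spin": 0}
    - {"grip": 1, "slide": [0, 0.001, 0.02], "spin": 0}
    - {"grip": 1, "slide": [0, 0.001, 0.019], "spin": 0}
    - {"grip": 1, "slide": [0, 0, 0.015], "spin": 0}
    - {"grip": 1, "slide": [0, 0, 0], "spin": 0}
    - {"grip": 1, "slide": [0, 0, 0], "spin": 0}

```text
time: 16.68
tool_pos: [0.4282, -0.3119, 0.0629]
ee_rot: [3.141, 0.0, 1.613]
wrist_force: [1.1, -0.5, -1.4]
width: 0.0538
finger_force: 30.0
```

>>> arm_command:
  plan:
    - {"grip": 1, "slide": [0, 0, 0.003], "spin": 0}
    - {"grip": 1, "slide": [0, 0, 0], "spin": 0}
    - {"grip": -0.7, "slide": [0, 0, 0], "spin": 0}
    - {"grip": -0.7, "slide": [0, 0, 0], "spin": 0}
    - {"grip": -0.7, "slide": [0, 0, 0], "spin": 0}
    - {"grip": -0.7, "slide": [0, 0, -0.05], "spin": 0}
    - {"grip": -0.7, "slide": [0, 0, -0.12], "spin": 0}
    - {"grip": -0.7, "slide": [0, 0, -0.12], "spin": 0}
    - {"grip": -0.7, "slide": [0, 0, -0.05], "spin": 0}

```text
time: 17.8
tool_pos: [0.4293, -0.3128, 0.2364]
ee_rot: [3.136, 0.005, 1.613]
wrist_force: [-0.2, 0.3, -0.5]
width: 0.0797
finger_force: 0.0
```

Run:
```python
from h import *
plan([(.55,-.41,.25,1.05,5,-.7)])
save('top','pics/top3.png'); im=cv2.imread('pics/top3.png')
cv2.imwrite('pics/c5.png',cv2.resize(im[110:280,140:480],None,fx=2.3,fy=2.3,interpolation=cv2.INTER_CUBIC))
```

```text
pos [ 0.4293 -0.3128  0.2364] yaw 1.6134 t 17.8
[-0.041, 0.047, -0.005] spin 1.29 g -0.7 
[-0.035, 0.051, -0.005] spin 1.29 g -0.7 
[-0.029, 0.055, -0.005] spin 1.29 g -0.7 
[-0.023, 0.058, -0.005] spin 1.29 g -0.7 
[-0.017, 0.06, -0.005] spin 1.29 g -0.7
```

View pics/c5.png

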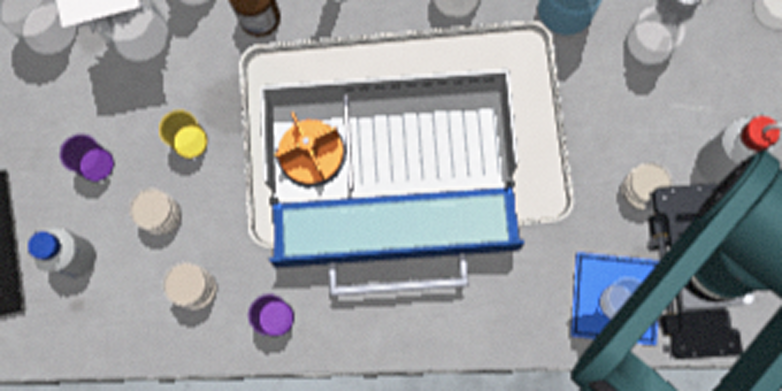

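The beaker stands on the mat at crop (623,297). One stack was knocked and is now at crop (188,285). The other two are unmoved, at (155,212) and (650,185). I'll start with the right-hand stack.

Run:
```python
from h import *
plan([(.582,-.355,.25,1.6152,4,-.7),(.582,-.355,.046,None,4,-.7)])
for u,v in((188,284),(190,289),(154,211)): print(at('top',140+u/2.3,110+v/2.3,.06),at('top',140+u/2.3,110+v/2.3,.074))
print('beaker',at('top',140+623/2.3,110+297/2.3,.075))
```

```text
pos [ 0.4299 -0.3134  0.2387] yaw 1.6134 t 17.85
[-0.024, 0.075, -0.006] spin -0.01 g -0.7 
[-0.024, 0.075, -0.006] spin -0.01 g -0.7 
[-0.024, 0.075, -0.006] spin -0.01 g -0.7 
[-0.024, 0.075, -0.006] spin -0.01 g -0.7 
[0.0, 0.0, 0.102] spin -0.0 g -0.7 
[0.0, 0.0, 0.102] spin -0.0 g -0.7 
[0.0, 0.0, 0.102] spin -0.0 g -0.7 
[0.0, 0.0, 0.102] spin -0.0 g -0.7 
[0.4572105  0.27921746 0.06      ] [0.45560772 0.27560475 0.074     ]
[0.45037349 0.27628694 0.06      ] [0.44885352 0.27270972 0.074     ]
[0.55917424 0.32949224 0.06      ] [0.55633664 0.32527068 0.074     ]
beaker [ 0.42528504 -0.30445917  0.075     ]
```

>>> arm_command:
  plan:
    - {"grip": -0.7, "slide": [-0.024, 0.075, -0.006], "spin": 0}
    - {"grip": -0.7, "slide": [-0.024, 0.075, -0.006], "spin": 0}
    - {"grip": -0.7, "slide": [-0.024, 0.075, -0.006], "spin": 0}
    - {"grip": -0.7, "slide": [-0.024, 0.075, -0.006], "spin": 0}
    - {"grip": -0.7, "slide": [0, 0, 0], "spin": 0}
    - {"grip": -0.7, "slide": [0, 0, 0], "spin": 0}

```text
time: 18.6
tool_pos: [0.5794, -0.3532, 0.2422]
ee_rot: [-3.14, -0.001, 1.613]
wrist_force: [-0.1, 0.3, 0.4]
width: 0.0797
finger_force: 0.0
```

Run:
```python
from h import *
save('wrist','pics/w3.png')
print(proj('wrist',[.582,-.355,.06]))
plan([(.582,-.355,.046,None,4,-.7)])
```

```text
[322.77627533 179.21412196]
pos [ 0.5791 -0.3532  0.243 ] yaw 1.613 t 18.65
[-0.001, 0.001, 0.099] spin -0.0 g -0.7 
[-0.001, 0.001, 0.099] spin -0.0 g -0.7 
[-0.001, 0.001, 0.099] spin -0.0 g -0.7 
[-0.001, 0.001, 0.099] spin -0.0 g -0.7
```

View pics/w3.png

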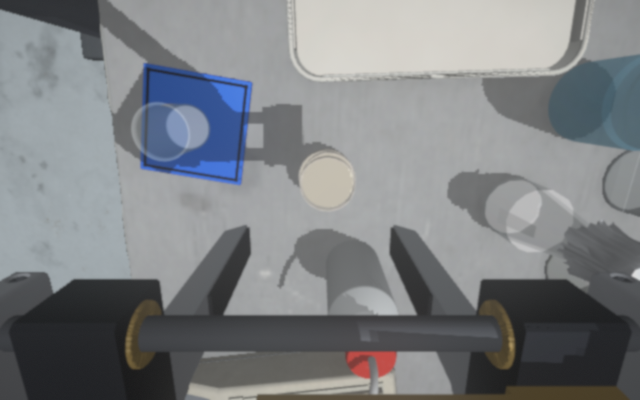

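>>> arm_command:
  plan:
    - {"grip": -0.7, "slide": [0, 0.003, 0.099], "spin": 0}
    - {"grip": -0.7, "slide": [0, 0.003, 0.099], "spin": 0}
    - {"grip": -0.7, "slide": [0, 0.002, 0.099], "spin": 0}
    - {"grip": -0.7, "slide": [0, 0.001, 0.099], "spin": 0}
    - {"grip": 1, "slide": [0, 0, 0], "spin": 0}
    - {"grip": 1, "slide": [0, 0, 0], "spin": 0}
    - {"grip": 1, "slide": [0, 0, 0], "spin": 0}
    - {"grip": 1, "slide": [0, 0, 0], "spin": 0}

```text
time: 19.65
tool_pos: [0.5861, -0.3546, 0.0495]
ee_rot: [3.137, 0.004, 1.613]
wrist_force: [-0.2, -0.0, 7.3]
width: 0.0573
finger_force: 30.0
```

>>> arm_command:
  plan:
    - {"grip": 1, "slide": [0, 0, -0.02], "spin": 0}
    - {"grip": 1, "slide": [0, 0, -0.1], "spin": 0}
    - {"grip": 1, "slide": [0, 0, -0.12], "spin": 0}
    - {"grip": 1, "slide": [0, 0, -0.12], "spin": 0}
    - {"grip": 1, "slide": [0, 0, 0], "spin": 0}

```text
time: 20.27
tool_pos: [0.5867, -0.3547, 0.2348]
ee_rot: [3.13, 0.009, 1.613]
wrist_force: [0.1, -0.1, 0.7]
width: 0.0575
finger_force: 30.0
```

Run:
```python
from h import *
t=D(0,-.122)
plan([(*t,.2,1.6152,5,1),(*t,.1,1.6152,2,1)])
```

```text
pos [ 0.5867 -0.3547  0.2348] yaw 1.6134 t 20.27
[0.093, 0.03, 0.014] spin -0.0 g 1 
[0.093, 0.03, 0.014] spin -0.0 g 1 
[0.093, 0.03, 0.014] spin -0.0 g 1 
[0.092, 0.03, 0.014] spin -0.0 g 1 
[0.092, 0.03, 0.014] spin -0.0 g 1 
[0.0, 0.0, 0.1] spin -0.0 g 1 
[0.0, 0.0, 0.1] spin -0.0 g 1
```

>>> arm_command:
  plan:
    - {"grip": 1, "slide": [0.093, 0.03, 0], "spin": 0}
    - {"grip": 1, "slide": [0.093, 0.03, 0], "spin": 0}
    - {"grip": 1, "slide": [0.093, 0.03, 0], "spin": 0}
    - {"grip": 1, "slide": [0.092, 0.03, 0.014], "spin": 0}
    - {"grip": 1, "slide": [0.092, 0.03, 0.014], "spin": 0}
    - {"grip": 1, "slide": [0, 0, 0.08], "spin": 0}
    - {"grip": 1, "slide": [0, 0, 0.08], "spin": 0}
    - {"grip": 1, "slide": [0, 0, 0], "spin": 0}
    - {"grip": 1, "slide": [0, 0, 0], "spin": 0}

```text
time: 21.4
tool_pos: [0.65, -0.119, 0.1324]
ee_rot: [3.141, 0.0, 1.613]
wrist_force: [0.8, -0.1, -0.4]
width: 0.0575
finger_force: 30.0
```

Run:
```python
from h import *
t=D(0,-.122)
plan([(*t,.085,1.6152,3,1)])
```

```text
pos [ 0.65   -0.119   0.1324] yaw 1.6131 t 21.4
[-0.001, 0.002, 0.032] spin -0.01 g 1 
[-0.001, 0.002, 0.032] spin -0.01 g 1 
[-0.001, 0.002, 0.032] spin -0.01 g 1
```

>>> arm_command:
  plan:
    - {"grip": 1, "slide": [-0.001, 0.002, 0.032], "spin": 0}
    - {"grip": 1, "slide": [-0.001, 0.002, 0.032], "spin": 0}
    - {"grip": 1, "slide": [-0.001, 0.002, 0.026], "spin": 0}
    - {"grip": 1, "slide": [0, 0, 0.006], "spin": 0}
    - {"grip": 1, "slide": [0, 0, 0], "spin": 0}
    - {"grip": 1, "slide": [0, 0, 0], "spin": 0}

```text
time: 22.15
tool_pos: [0.6525, -0.1201, 0.0834]
ee_rot: [-3.141, 0.0, 1.613]
wrist_force: [-1.1, -0.0, 0.6]
width: 0.0577
finger_force: 30.0
```

>>> arm_command:
  plan:
    - {"grip": 1, "slide": [0, 0, 0.003], "spin": 0}
    - {"grip": 1, "slide": [0, 0, 0.0], "spin": 0}

```text
time: 22.4
tool_pos: [0.6525, -0.1202, 0.0834]
ee_rot: [3.142, 0.0, 1.613]
wrist_force: [-2.4, -0.2, 4.2]
width: 0.0575
finger_force: 30.0
```

Contact. Releasing, retreating and moving toward the left stacks.

>>> arm_command:
  plan:
    - {"grip": -0.5, "slide": [0, 0, 0], "spin": 0}
    - {"grip": -0.5, "slide": [0, 0, 0], "spin": 0}
    - {"grip": -0.5, "slide": [0, 0, 0], "spin": 0}
    - {"grip": -0.5, "slide": [0, 0, -0.06], "spin": 0}
    - {"grip": -0.5, "slide": [0, 0, -0.12], "spin": 0}
    - {"grip": -0.7, "slide": [0, 0, -0.12], "spin": 0}
    - {"grip": -0.7, "slide": [0, 0, 0], "spin": 0}

```text
time: 23.28
tool_pos: [0.6554, -0.1208, 0.2401]
ee_rot: [3.128, 0.004, 1.613]
wrist_force: [0.4, 0.1, -0.5]
width: 0.0798
finger_force: 0.0
```

Run:
```python
from h import *
plan([(.52,.22,.26,1.6152,7,-.7)])
```

```text
pos [ 0.6554 -0.1208  0.2401] yaw 1.6134 t 23.27
[0.099, -0.034, -0.006] spin -0.0 g -0.7 
[0.099, -0.034, -0.006] spin -0.0 g -0.7 
[0.099, -0.034, -0.006] spin -0.0 g -0.7 
[0.099, -0.034, -0.006] spin -0.0 g -0.7 
[0.099, -0.034, -0.006] spin -0.0 g -0.7 
[0.099, -0.034, -0.006] spin -0.0 g -0.7 
[0.099, -0.034, -0.006] spin -0.0 g -0.7
```

>>> arm_command:
  plan:
    - {"grip": -0.7, "slide": [0.099, -0.034, -0.01], "spin": 0}
    - {"grip": -0.7, "slide": [0.099, -0.034, -0.01], "spin": 0}
    - {"grip": -0.7, "slide": [0.099, -0.034, -0.01], "spin": 0}
    - {"grip": -0.7, "slide": [0.099, -0.034, -0.006], "spin": 0}
    - {"grip": -0.7, "slide": [0.099, -0.034, -0.006], "spin": 0}
    - {"grip": -0.7, "slide": [0.099, -0.034, 0], "spin": 0}
    - {"grip": -0.7, "slide": [0.099, -0.034, 0], "spin": 0}
    - {"grip": -0.7, "slide": [0, 0, 0], "spin": 0}
    - {"grip": -0.7, "slide": [0, 0, 0], "spin": 0}

```text
time: 24.4
tool_pos: [0.519, 0.2206, 0.2519]
ee_rot: [-3.14, 0.001, 1.614]
wrist_force: [-0.1, 0.0, -0.8]
width: 0.08
finger_force: 0.0
```

Run:
```python
from h import *
import json
c=camera_info('wrist'); save('wrist','pics/w4.png'); json.dump({k:(v.tolist() if hasattr(v,'tolist') else v) for k,v in c.items()},open('w4.json','w'))
print(proj('wrist',[.559,.329,.06]),proj('wrist',[.456,.278,.06]))
```

```text
[365.85029383  66.71163177] [259.44504495 116.216091  ]
```

View pics/w4.png

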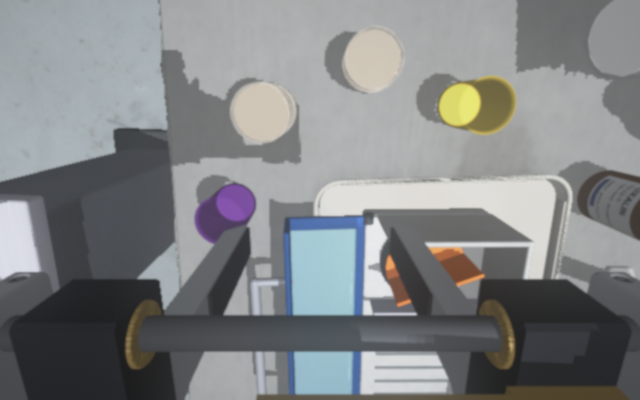

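Stack tops are at (372,59) and (263,112). The latter looks wider, so it is probably the 74 mm one. The purple decoy is at (235,203).

Run:
```python
from h import *
import json
c=json.load(open('w4.json'))
print(at('wrist',372,59,.06,c),at('wrist',263,112,.074,c),at('wrist',263,112,.06,c))
x,y=at('wrist',263,112,.074,c)[:2]
print('base purple',at('wrist',225,215,0,c))
plan([(x,y,.25,1.6152,2,-.7),(x,y,.046,1.6152,4,-.7)])
```

```text
[0.56382976 0.33671756 0.06      ] [0.46145355 0.2832507  0.074     ] [0.45917144 0.28269577 0.06      ]
base purple [4.00794036e-01 1.50554476e-01 5.55111512e-17]
pos [0.5193 0.2201 0.2521] yaw 1.6124 t 24.45
[0.066, -0.055, 0.002] spin -0.02 g -0.7 
[0.066, -0.055, 0.002] spin -0.02 g -0.7 
[0.0, 0.0, 0.102] spin -0.0 g -0.7 
[0.0, 0.0, 0.102] spin -0.0 g -0.7 
[0.0, 0.0, 0.102] spin -0.0 g -0.7 
[0.0, 0.0, 0.102] spin -0.0 g -0.7
```

>>> arm_command:
  plan:
    - {"grip": -0.8, "slide": [0.062, -0.058, 0], "spin": 0}
    - {"grip": -0.8, "slide": [0.062, -0.058, 0], "spin": 0}
    - {"grip": -0.8, "slide": [0, 0, 0.05], "spin": 0}
    - {"grip": -0.8, "slide": [0, 0, 0.102], "spin": 0}
    - {"grip": -0.8, "slide": [0, 0, 0.102], "spin": 0}
    - {"grip": -0.8, "slide": [0, 0, 0.102], "spin": 0}
    - {"grip": -0.8, "slide": [0, 0, 0.052], "spin": 0}
    - {"grip": 1, "slide": [0, 0, 0], "spin": 0}
    - {"grip": 1, "slide": [0, 0, 0], "spin": 0}
    - {"grip": 1, "slide": [0, 0, 0], "spin": 0}

```text
time: 25.7
tool_pos: [0.46, 0.2808, 0.0511]
ee_rot: [3.138, -0.001, 1.613]
wrist_force: [-0.5, 0.4, 0.8]
width: 0.0581
finger_force: 0.7
```

>>> arm_command:
  plan:
    - {"grip": 1, "slide": [0, 0, 0], "spin": 0}
    - {"grip": 1, "slide": [0, 0, -0.02], "spin": 0}
    - {"grip": 1, "slide": [0, 0, -0.1], "spin": 0}
    - {"grip": 1, "slide": [0, 0, -0.12], "spin": 0}
    - {"grip": 1, "slide": [0, 0, -0.12], "spin": 0}
    - {"grip": 1, "slide": [0, 0, 0], "spin": 0}

```text
time: 26.45
tool_pos: [0.4609, 0.2819, 0.2367]
ee_rot: [3.129, -0.006, 1.614]
wrist_force: [0.6, -0.8, -0.4]
width: 0.0582
finger_force: 30.0
```

Run:
```python
from h import *
t=D(0,-.052)
plan([(*t,.23,1.6152,7,1),(*t,.13,1.6152,2,1)])
```

```text
pos [0.4609 0.2819 0.2367] yaw 1.6138 t 26.45
[-0.097, 0.05, 0.002] spin -0.0 g 1 
[-0.097, 0.05, 0.002] spin -0.0 g 1 
[-0.097, 0.05, 0.002] spin -0.0 g 1 
[-0.097, 0.05, 0.002] spin -0.0 g 1 
[-0.097, 0.05, 0.002] spin -0.0 g 1 
[-0.097, 0.05, 0.002] spin -0.0 g 1 
[-0.097, 0.05, 0.002] spin -0.0 g 1 
[0.0, 0.0, 0.1] spin -0.0 g 1 
[0.0, 0.0, 0.1] spin -0.0 g 1
```

>>> arm_command:
  plan:
    - {"grip": 1, "slide": [-0.097, 0.05, 0], "spin": 0}
    - {"grip": 1, "slide": [-0.097, 0.05, 0], "spin": 0}
    - {"grip": 1, "slide": [-0.097, 0.05, 0], "spin": 0}
    - {"grip": 1, "slide": [-0.097, 0.05, 0], "spin": 0}
    - {"grip": 1, "slide": [-0.097, 0.05, 0], "spin": 0}
    - {"grip": 1, "slide": [-0.097, 0.05, 0], "spin": 0}
    - {"grip": 1, "slide": [-0.097, 0.05, 0], "spin": 0}
    - {"grip": 1, "slide": [0, 0, 0.1], "spin": 0}
    - {"grip": 1, "slide": [0, 0, 0.1], "spin": 0}
    - {"grip": 1, "slide": [0, 0, 0], "spin": 0}

```text
time: 27.7
tool_pos: [0.6435, -0.0507, 0.1216]
ee_rot: [-3.127, -0.003, 1.613]
wrist_force: [-0.2, 0.2, -0.5]
width: 0.0578
finger_force: 30.0
```

>>> arm_command:
  plan:
    - {"grip": 1, "slide": [0, 0, 0], "spin": 0}

```text
time: 27.82
tool_pos: [0.6483, -0.0511, 0.1304]
ee_rot: [3.14, 0.0, 1.614]
wrist_force: [0.2, -0.1, -0.4]
width: 0.0576
finger_force: 30.0
```

Run:
```python
from h import *
t=D(0,-.052)
plan([(*t,.0855,1.6152,3,1)])
```

```text
pos [ 0.6483 -0.0511  0.1304] yaw 1.6137 t 27.82
[0.0, 0.001, 0.03] spin -0.01 g 1 
[0.0, 0.001, 0.03] spin -0.01 g 1 
[0.0, 0.001, 0.03] spin -0.01 g 1
```

>>> arm_command:
  plan:
    - {"grip": 1, "slide": [0, 0.001, 0.03], "spin": 0}
    - {"grip": 1, "slide": [0, 0.001, 0.03], "spin": 0}
    - {"grip": 1, "slide": [0, 0.001, 0.026], "spin": 0}
    - {"grip": 1, "slide": [0, 0, 0.006], "spin": 0}
    - {"grip": 1, "slide": [0, 0, 0], "spin": 0}
    - {"grip": 1, "slide": [0, 0, 0], "spin": 0}

```text
time: 28.58
tool_pos: [0.649, -0.0511, 0.0847]
ee_rot: [-3.142, 0.0, 1.614]
wrist_force: [-2.7, 0.7, 7.3]
width: 0.0579
finger_force: 30.0
```

>>> arm_command:
  plan:
    - {"grip": 1, "slide": [0, 0, 0.003], "spin": 0}
    - {"grip": 1, "slide": [0, 0, 0], "spin": 0}

```text
time: 28.82
tool_pos: [0.649, -0.0511, 0.0847]
ee_rot: [3.141, 0.0, 1.614]
wrist_force: [-6.1, 1.1, 12.5]
width: 0.0576
finger_force: 30.0
```

>>> arm_command:
  plan:
    - {"grip": -0.5, "slide": [0, 0, -0.003], "spin": 0}
    - {"grip": -0.5, "slide": [0, 0, 0], "spin": 0}
    - {"grip": -0.5, "slide": [0, 0, 0], "spin": 0}
    - {"grip": -0.5, "slide": [0, 0, -0.06], "spin": 0}
    - {"grip": -0.5, "slide": [0, 0, -0.12], "spin": 0}
    - {"grip": -0.7, "slide": [0, 0, -0.12], "spin": 0}
    - {"grip": -0.7, "slide": [0, 0, 0], "spin": 0}

```text
time: 29.7
tool_pos: [0.6519, -0.0516, 0.2406]
ee_rot: [3.128, 0.003, 1.613]
wrist_force: [-0.2, -0.0, -0.3]
width: 0.0798
finger_force: 0.0
```

Run:
```python
from h import *
plan([(.5615,.333,.25,1.6152,8,-.8)])
```

```text
pos [ 0.6519 -0.0516  0.2406] yaw 1.6133 t 29.7
[0.097, -0.018, -0.002] spin -0.0 g -0.8 
[0.097, -0.018, -0.002] spin -0.0 g -0.8 
[0.097, -0.018, -0.002] spin -0.0 g -0.8 
[0.097, -0.018, -0.002] spin -0.0 g -0.8 
[0.097, -0.018, -0.002] spin -0.0 g -0.8 
[0.097, -0.018, -0.002] spin -0.0 g -0.8 
[0.097, -0.018, -0.002] spin -0.0 g -0.8 
[0.097, -0.018, -0.002] spin -0.0 g -0.8
```

Run:
```python
from h import *
save('top','pics/top5.png')
for f in('top0','top3','top5'):
    im=cv2.imread(f'pics/{f}.png')[150:260,180:250].astype(int)
    m=((im[:,:,2]-im[:,:,0]>20)&(im[:,:,2]>170)&(abs(im[:,:,2]-im[:,:,1])<50)).astype('uint8')
    n,l,s,c=cv2.connectedComponentsWithStats(m)
    print(f,[(s[i,4],(c[i]+[180,150]).round(1)) for i in range(1,n) if s[i,4]>60])
```

```text
top0 [(np.int32(148), array([222.2, 171.1])), (np.int32(203), array([205.1, 200.4])), (np.int32(224), array([208.6, 235.2]))]
top3 [(np.int32(155), array([222.2, 171.1])), (np.int32(210), array([205.1, 200.5])), (np.int32(230), array([220. , 233.2]))]
top5 [(np.int32(153), array([222.2, 171. ])), (np.int32(206), array([205.1, 200.4]))]
```

Unmoved.

>>> arm_command:
  plan:
    - {"grip": -0.8, "slide": [0.097, -0.018, -0.004], "spin": 0}
    - {"grip": -0.8, "slide": [0.097, -0.018, -0.004], "spin": 0}
    - {"grip": -0.8, "slide": [0.097, -0.018, -0.004], "spin": 0}
    - {"grip": -0.8, "slide": [0.097, -0.018, -0.002], "spin": 0}
    - {"grip": -0.8, "slide": [0.097, -0.018, -0.002], "spin": 0}
    - {"grip": -0.8, "slide": [0.097, -0.018, -0.002], "spin": 0}
    - {"grip": -0.8, "slide": [0.097, -0.018, 0], "spin": 0}
    - {"grip": -0.8, "slide": [0.097, -0.018, 0], "spin": 0}
    - {"grip": -0.8, "slide": [0, 0, 0], "spin": 0}
    - {"grip": -0.8, "slide": [0, 0, 0], "spin": 0}

```text
time: 31.0
tool_pos: [0.5604, 0.3328, 0.2397]
ee_rot: [-3.139, 0.002, 1.613]
wrist_force: [0.0, 0.0, 0.1]
width: 0.0848
finger_force: 0.0
```

Run:
```python
from h import *
plan([(.5625,.334,.048,1.6152,4,-.8)])
```

```text
pos [0.5604 0.3328 0.2397] yaw 1.6134 t 31.0
[0.001, 0.001, 0.096] spin -0.01 g -0.8 
[0.001, 0.001, 0.096] spin -0.01 g -0.8 
[0.001, 0.001, 0.096] spin -0.01 g -0.8 
[0.001, 0.001, 0.096] spin -0.01 g -0.8
```

>>> arm_command:
  plan:
    - {"grip": -0.8, "slide": [0.001, 0.001, 0.096], "spin": 0}
    - {"grip": -0.8, "slide": [0.001, 0.001, 0.096], "spin": 0}
    - {"grip": -0.8, "slide": [0.001, 0.001, 0.096], "spin": 0}
    - {"grip": -0.8, "slide": [0.001, 0.001, 0.096], "spin": 0}
    - {"grip": -0.8, "slide": [0, 0, 0], "spin": 0}
    - {"grip": 1, "slide": [0, 0, 0], "spin": 0}
    - {"grip": 1, "slide": [0, 0, 0], "spin": 0}
    - {"grip": 1, "slide": [0, 0, 0], "spin": 0}
    - {"grip": 1, "slide": [0, 0, 0], "spin": 0}
    - {"grip": 1, "slide": [0, 0, 0], "spin": 0}

```text
time: 32.25
tool_pos: [0.5643, 0.336, 0.0527]
ee_rot: [3.137, -0.001, 1.613]
wrist_force: [0.4, -0.4, 6.4]
width: 0.0575
finger_force: 30.0
```

>>> arm_command:
  plan:
    - {"grip": 1, "slide": [0, 0, -0.02], "spin": 0}
    - {"grip": 1, "slide": [0, 0, -0.1], "spin": 0}
    - {"grip": 1, "slide": [0, 0, -0.12], "spin": 0}
    - {"grip": 1, "slide": [0, 0, -0.12], "spin": 0}
    - {"grip": 1, "slide": [0, 0, 0], "spin": 0}

```text
time: 32.88
tool_pos: [0.5648, 0.3367, 0.2383]
ee_rot: [3.129, -0.006, 1.614]
wrist_force: [0.7, 0.5, -0.9]
width: 0.0575
finger_force: 30.0
```

Run:
```python
from h import *
t=D(0,.018)
plan([(*t,.23,1.6152,6,1),(*t,.13,1.6152,2,1)])
```

```text
pos [0.5648 0.3367 0.2383] yaw 1.6137 t 32.88
[-0.107, 0.023, 0.003] spin -0.0 g 1 
[-0.107, 0.023, 0.003] spin -0.0 g 1 
[-0.107, 0.023, 0.003] spin -0.0 g 1 
[-0.107, 0.022, 0.003] spin -0.0 g 1 
[-0.107, 0.022, 0.003] spin -0.0 g 1 
[-0.107, 0.022, 0.003] spin -0.0 g 1 
[0.0, 0.0, 0.1] spin 0.0 g 1 
[0.0, 0.0, 0.1] spin 0.0 g 1
```

>>> arm_command:
  plan:
    - {"grip": 1, "slide": [-0.107, 0.023, 0], "spin": 0}
    - {"grip": 1, "slide": [-0.107, 0.023, 0], "spin": 0}
    - {"grip": 1, "slide": [-0.107, 0.023, 0], "spin": 0}
    - {"grip": 1, "slide": [-0.107, 0.022, 0], "spin": 0}
    - {"grip": 1, "slide": [-0.107, 0.022, 0], "spin": 0}
    - {"grip": 1, "slide": [-0.107, 0.022, 0], "spin": 0}
    - {"grip": 1, "slide": [0, 0, 0], "spin": 0}
    - {"grip": 1, "slide": [0, 0, 0.1], "spin": 0}
    - {"grip": 1, "slide": [0, 0, 0.1], "spin": 0}
    - {"grip": 1, "slide": [0, 0, 0], "spin": 0}

```text
time: 34.12
tool_pos: [0.6394, 0.019, 0.123]
ee_rot: [-3.128, -0.002, 1.615]
wrist_force: [0.1, 0.4, -0.2]
width: 0.0572
finger_force: 30.0
```

>>> arm_command:
  plan:
    - {"grip": 1, "slide": [0, 0, 0], "spin": 0}

```text
time: 34.25
tool_pos: [0.6444, 0.0184, 0.1314]
ee_rot: [3.14, -0.0, 1.614]
wrist_force: [0.3, -0.0, -0.0]
width: 0.0576
finger_force: 30.0
```

Run:
```python
from h import *
t=D(0,.018)
plan([(*t,.087,1.6152,3,1)])
```

```text
pos [0.6444 0.0184 0.1314] yaw 1.6143 t 34.25
[0.001, 0.001, 0.03] spin -0.0 g 1 
[0.001, 0.001, 0.03] spin -0.0 g 1 
[0.001, 0.001, 0.03] spin -0.0 g 1
```

>>> arm_command:
  plan:
    - {"grip": 1, "slide": [0, 0.001, 0.03], "spin": 0}
    - {"grip": 1, "slide": [0, 0.001, 0.03], "spin": 0}
    - {"grip": 1, "slide": [0, 0.001, 0.026], "spin": 0}
    - {"grip": 1, "slide": [0, 0, 0.005], "spin": 0}
    - {"grip": 1, "slide": [0, 0, 0], "spin": 0}
    - {"grip": 1, "slide": [0, 0, 0], "spin": 0}

```text
time: 35.0
tool_pos: [0.645, 0.0177, 0.086]
ee_rot: [-3.142, 0.0, 1.613]
wrist_force: [-4.1, 0.5, 7.0]
width: 0.0578
finger_force: 30.0
```

>>> arm_command:
  plan:
    - {"grip": -0.5, "slide": [0, 0, 0], "spin": 0}
    - {"grip": -0.5, "slide": [0, 0, 0], "spin": 0}
    - {"grip": -0.5, "slide": [0, 0, 0], "spin": 0}
    - {"grip": -0.5, "slide": [0, 0, -0.06], "spin": 0}
    - {"grip": -0.5, "slide": [0, 0, -0.12], "spin": 0}
    - {"grip": 0.1, "slide": [0, -0.12, -0.03], "spin": 0}
    - {"grip": 0.1, "slide": [0, -0.12, 0], "spin": 0}
    - {"grip": 0.1, "slide": [0, -0.1, 0], "spin": 0}
    - {"grip": 0.1, "slide": [0, 0, 0], "spin": 0}

```text
time: 36.12
tool_pos: [0.4724, 0.0106, 0.1889]
ee_rot: [-3.14, -0.0, 1.613]
wrist_force: [0.7, -1.3, 1.7]
width: 0.0423
finger_force: 0.0
```

Run:
```python
from h import *
b=bar(1.46)
print(b)
plan([(b[0],b[1],.16,1.6152,3,.1),(*b[:2],.0605,1.6152,3,.1)])
save('top','pics/top6.png'); im=cv2.imread('pics/top6.png')
cv2.imwrite('pics/c6.png',cv2.resize(im[110:280,240:440],None,fx=3.5,fy=3.5,interpolation=cv2.INTER_CUBIC))
```

```text
(np.float64(0.4476751861424189), np.float64(-0.0073758137670018025), np.float64(0.05911360584601425))
pos [0.4724 0.0106 0.1889] yaw 1.6131 t 36.12
[-0.011, -0.017, 0.019] spin -0.01 g 0.1 
[-0.011, -0.017, 0.019] spin -0.01 g 0.1 
[-0.011, -0.017, 0.019] spin -0.01 g 0.1 
[0.0, 0.0, 0.066] spin -0.0 g 0.1 
[0.0, 0.0, 0.066] spin -0.0 g 0.1 
[0.0, 0.0, 0.066] spin -0.0 g 0.1
```

View pics/c6.png

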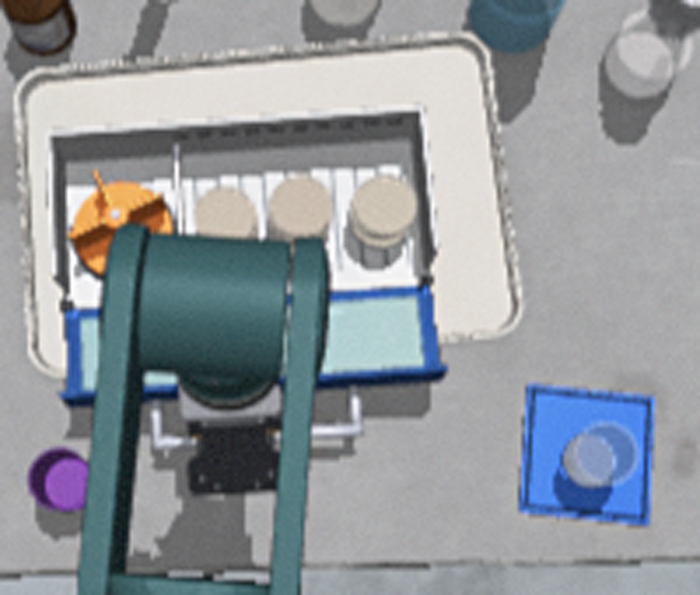

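Run:
```python
from h import *
im=cv2.imread('pics/top6.png')[145:215,290:380]
s=snapshot('scene')[:,:,::-1]; 
for y in(-.122,-.052,.018): print(proj('scene',[*D(0,y),.1]), proj('top',[*D(0,y),.0945]), proj('top',[*D(0,y),.0345]))
cv2.imwrite('pics/c7.png',np.hstack([cv2.resize(im,(514,400),interpolation=cv2.INTER_CUBIC),cv2.resize(s[150:260,260:340],(285,400),interpolation=cv2.INTER_CUBIC)]))
```

```text
[359.05521787 195.3624063 ] [348.26574824 167.28018169] [346.83425467 172.42894974]
[343.48687583 189.44928046] [326.01594472 168.73040247] [325.64986681 173.81249338]
[328.50707009 183.7596909 ] [303.74055737 170.18229078] [304.44228809 175.19755161]
```

View pics/c7.png

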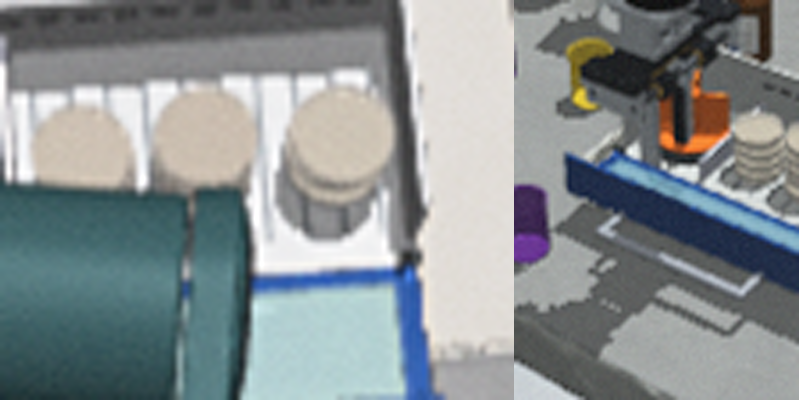

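Enlarged, all three stacks stand upright in the compartment; what looked odd at the right-hand one is its shadow. Now I regrip the bar, with a narrower opening to clear the lip.

>>> arm_command:
  plan:
    - {"grip": 0.36, "slide": [-0.011, -0.014, 0.019], "spin": 0}
    - {"grip": 0.36, "slide": [-0.011, -0.014, 0.019], "spin": 0}
    - {"grip": 0.36, "slide": [-0.011, -0.014, 0.019], "spin": 0}
    - {"grip": 0.36, "slide": [0, 0, 0], "spin": 0}
    - {"grip": 0.36, "slide": [0, 0, 0], "spin": 0}

```text
time: 36.85
tool_pos: [0.4554, -0.007, 0.161]
ee_rot: [3.141, -0.0, 1.613]
wrist_force: [0.2, -0.6, -0.2]
width: 0.0301
finger_force: 0.0
```

Run:
```python
from h import *
plan([(.4505,-.007,.0605,1.6152,4,.1)])
```

```text
pos [ 0.4554 -0.007   0.161 ] yaw 1.6131 t 36.85
[0.0, -0.002, 0.05] spin -0.01 g 0.1 
[0.0, -0.002, 0.05] spin -0.01 g 0.1 
[0.0, -0.002, 0.05] spin -0.01 g 0.1 
[0.0, -0.002, 0.05] spin -0.01 g 0.1
```

>>> arm_command:
  plan:
    - {"grip": 0.36, "slide": [0, -0.005, 0.03], "spin": 0}
    - {"grip": 0.36, "slide": [0, -0.003, 0.05], "spin": 0}
    - {"grip": 0.36, "slide": [0, 0, 0.06], "spin": 0}
    - {"grip": 0.36, "slide": [0, 0, 0.06], "spin": 0}
    - {"grip": 0.36, "slide": [0, 0, 0], "spin": 0}
    - {"grip": 1, "slide": [0, 0, 0], "spin": 0}
    - {"grip": 1, "slide": [0, 0, 0], "spin": 0}
    - {"grip": 1, "slide": [0, 0, 0], "spin": 0}

```text
time: 37.85
tool_pos: [0.451, -0.0073, 0.0623]
ee_rot: [-3.141, 0.001, 1.614]
wrist_force: [-3.9, -0.8, 6.8]
width: 0.0108
finger_force: 30.0
```

Run:
```python
from h import *
plan([(*bar(a,.012),None,2,1) for a in(1.3,1.15,1.0,.85,.7,.55,.4,.25,.1,0.,-.02)])
```

```text
pos [ 0.451  -0.0073  0.0623] yaw 1.6135 t 37.85
[0.0, 0.0, -0.022] spin -0.0 g 1 
[0.0, 0.0, -0.022] spin -0.0 g 1 
[0.0, 0.006, -0.019] spin -0.0 g 1 
[0.0, 0.006, -0.019] spin -0.0 g 1 
[0.0, 0.009, -0.018] spin -0.0 g 1 
[0.0, 0.009, -0.018] spin -0.0 g 1 
[0.0, 0.012, -0.016] spin -0.0 g 1 
[0.0, 0.012, -0.016] spin -0.0 g 1 
[0.0, 0.014, -0.014] spin -0.0 g 1 
[0.0, 0.014, -0.014] spin -0.0 g 1 
[0.0, 0.016, -0.012] spin -0.0 g 1 
[0.0, 0.016, -0.012] spin -0.0 g 1 
[0.0, 0.017, -0.009] spin -0.0 g 1 
[0.0, 0.017, -0.009] spin -0.0 g 1 
[0.0, 0.019, -0.007] spin -0.0 g 1 
[0.0, 0.019, -0.007] spin -0.0 g 1 
[0.0, 0.019, -0.004] spin -0.0 g 1 
[0.0, 0.019, -0.004] spin -0.0 g 1 
[0.0, 0.013, -0.001] spin -0.0 g 1 
[0.0, 0.013, -0.001] spin -0.0 g 1 
[0.0, 0.003, -0.0] spin -0.0 g 1 
[0.0, 0.003, -0.0] spin -0.0 g 1
```

>>> arm_command:
  plan:
    - {"grip": 1, "slide": [0, 0.001, -0.022], "spin": 0}
    - {"grip": 1, "slide": [0, 0.001, -0.022], "spin": 0}
    - {"grip": 1, "slide": [0, 0.006, -0.019], "spin": 0}
    - {"grip": 1, "slide": [0, 0.006, -0.019], "spin": 0}
    - {"grip": 1, "slide": [0, 0.009, -0.018], "spin": 0}
    - {"grip": 1, "slide": [0, 0.009, -0.018], "spin": 0}
    - {"grip": 1, "slide": [0, 0.012, -0.016], "spin": 0}
    - {"grip": 1, "slide": [0, 0.012, -0.016], "spin": 0}
    - {"grip": 1, "slide": [0, 0.014, -0.014], "spin": 0}
    - {"grip": 1, "slide": [0, 0, 0], "spin": 0}

```text
time: 39.1
tool_pos: [0.4821, -0.0058, 0.1445]
ee_rot: [-3.13, 0.0, 1.613]
wrist_force: [-14.0, -0.9, 7.1]
width: 0.0111
finger_force: 30.0
```

Run:
```python
from h import *
plan([(*bar(a,.012),None,2,1) for a in(.7,.55,.4,.25,.1,0.,-.02)])
```

```text
pos [ 0.4821 -0.0058  0.1445] yaw 1.6134 t 39.1
[-0.0, 0.01, -0.006] spin -0.0 g 1 
[-0.0, 0.01, -0.006] spin -0.0 g 1 
[0.0, 0.016, -0.012] spin -0.0 g 1 
[0.0, 0.016, -0.012] spin -0.0 g 1 
[0.0, 0.017, -0.009] spin -0.0 g 1 
[0.0, 0.017, -0.009] spin -0.0 g 1 
[0.0, 0.019, -0.007] spin -0.0 g 1 
[0.0, 0.019, -0.007] spin -0.0 g 1 
[0.0, 0.019, -0.004] spin -0.0 g 1 
[0.0, 0.019, -0.004] spin -0.0 g 1 
[0.0, 0.013, -0.001] spin -0.0 g 1 
[0.0, 0.013, -0.001] spin -0.0 g 1 
[0.0, 0.003, -0.0] spin -0.0 g 1 
[0.0, 0.003, -0.0] spin -0.0 g 1
```

>>> arm_command:
  plan:
    - {"grip": 1, "slide": [0, 0.009, -0.004], "spin": 0}
    - {"grip": 1, "slide": [0, 0.009, -0.004], "spin": 0}
    - {"grip": 1, "slide": [0, 0.016, -0.012], "spin": 0}
    - {"grip": 1, "slide": [0, 0.016, -0.012], "spin": 0}
    - {"grip": 1, "slide": [0, 0.017, -0.009], "spin": 0}
    - {"grip": 1, "slide": [0, 0.017, -0.009], "spin": 0}
    - {"grip": 1, "slide": [0, 0.019, -0.007], "spin": 0}
    - {"grip": 1, "slide": [0, 0.019, -0.006], "spin": 0}
    - {"grip": 1, "slide": [0, 0, 0], "spin": 0}

```text
time: 40.22
tool_pos: [0.5497, -0.0026, 0.1855]
ee_rot: [3.129, 0.001, 1.614]
wrist_force: [-8.3, 0.8, 25.7]
width: 0.0109
finger_force: 30.0
```

Run:
```python
from h import *
print(bar(0))
plan([(*bar(a,.012),None,2,1) for a in(.1,0.,-.02)])
```

```text
(np.float64(0.5760702872749868), np.float64(-0.0016584573365962313), np.float64(0.17950000000000002))
pos [ 0.5497 -0.0026  0.1855] yaw 1.614 t 40.23
[-0.0, 0.013, 0.003] spin -0.0 g 1 
[-0.0, 0.013, 0.003] spin -0.0 g 1 
[0.0, 0.013, -0.001] spin -0.0 g 1 
[0.0, 0.013, -0.001] spin -0.0 g 1 
[0.0, 0.003, -0.0] spin -0.0 g 1 
[0.0, 0.003, -0.0] spin -0.0 g 1
```

>>> arm_command:
  plan:
    - {"grip": 1, "slide": [0, 0.013, 0.0], "spin": 0}
    - {"grip": 1, "slide": [0, 0.013, 0.0], "spin": 0}
    - {"grip": 1, "slide": [0, 0.013, 0], "spin": 0}
    - {"grip": 1, "slide": [0, 0.009, 0], "spin": 0}
    - {"grip": 1, "slide": [0, 0, 0], "spin": 0}

```text
time: 40.85
tool_pos: [0.5768, -0.0013, 0.1883]
ee_rot: [3.119, 0.001, 1.614]
wrist_force: [-2.2, 1.2, 27.3]
width: 0.011
finger_force: 30.0
```

Run:
```python
from h import *
plan([(*bar(a,.012),None,2,1) for a in(0.,-.02)])
```

```text
pos [ 0.5768 -0.0013  0.1883] yaw 1.6143 t 40.85
[-0.0, -0.001, 0.005] spin -0.0 g 1 
[-0.0, -0.001, 0.005] spin -0.0 g 1 
[0.0, 0.003, -0.0] spin -0.0 g 1 
[0.0, 0.003, -0.0] spin -0.0 g 1
```

>>> arm_command:
  plan:
    - {"grip": 1, "slide": [0, 0.006, 0], "spin": 0}
    - {"grip": 1, "slide": [0, 0.006, 0], "spin": 0}
    - {"grip": 1, "slide": [0, 0, 0], "spin": 0}
    - {"grip": 1, "slide": [0, 0, 0], "spin": 0}

```text
time: 41.35
tool_pos: [0.5796, -0.0012, 0.1882]
ee_rot: [3.127, 0.001, 1.614]
wrist_force: [-11.4, 1.2, 31.0]
width: 0.011
finger_force: 30.0
```

>>> arm_command:
  plan:
    - {"grip": 1, "slide": [0, 0.008, 0], "spin": 0}
    - {"grip": 1, "slide": [0, 0, 0], "spin": 0}
    - {"grip": 1, "slide": [0, 0, 0], "spin": 0}

```text
time: 41.72
tool_pos: [0.5798, -0.0012, 0.1881]
ee_rot: [3.136, 0.001, 1.614]
wrist_force: [-21.5, 0.4, 36.7]
width: 0.011
finger_force: 30.0
```

>>> arm_command:
  plan:
    - {"grip": 1, "slide": [0, -0.006, -0.008], "spin": 0}
    - {"grip": 0.1, "slide": [0, 0, 0], "spin": 0}
    - {"grip": 0.1, "slide": [0, 0, 0], "spin": 0}
    - {"grip": 0.1, "slide": [0, 0, 0], "spin": 0}
    - {"grip": 0.1, "slide": [0, 0, -0.04], "spin": 0}
    - {"grip": 0.1, "slide": [0, 0, -0.08], "spin": 0}
    - {"grip": 0.1, "slide": [0, -0.1, -0.06], "spin": 0}
    - {"grip": 0.1, "slide": [0, -0.12, 0], "spin": 0}
    - {"grip": 0.1, "slide": [0, -0.12, 0], "spin": 0}
    - {"grip": 0.1, "slide": [0, 0, 0], "spin": 0}

```text
time: 42.98
tool_pos: [0.4054, -0.0086, 0.2682]
ee_rot: [3.141, -0.0, 1.613]
wrist_force: [-0.2, -0.2, -0.2]
width: 0.0422
finger_force: 0.0
```

Run:
```python
from h import *
save('top','pics/top8.png'); im=cv2.imread('pics/top8.png')
cv2.imwrite('pics/c8.png',cv2.resize(im[110:260,235:440],None,fx=3.8,fy=3.8,interpolation=cv2.INTER_CUBIC))
for a in(0,.08,.2):
  for y in(-.085,.085):
    d=D(-.068-.132*np.sin(a)-.003*np.cos(a),y); q=proj('top',[*d,.0395+.132*np.cos(a)]); print(a,y,(q-[235,110])*3.8)
```

```text
0 -0.085 [397.78595399 281.68398342]
0 0.085 [174.8726725  296.30699773]
0.08 -0.085 [398.85519118 295.25168603]
0.08 0.085 [175.56379621 309.92019509]
0.2 -0.085 [400.3264844  315.90086132]
0.2 0.085 [176.79550543 330.61661782]
```

View pics/c8.png

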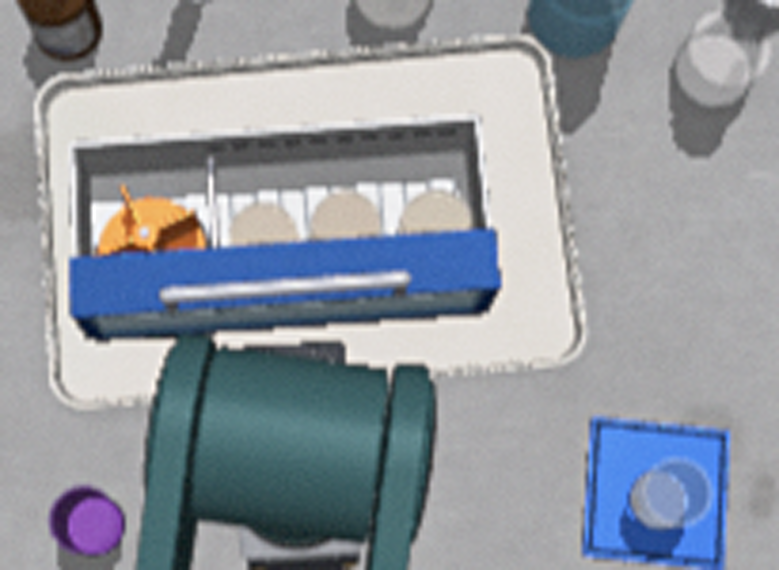

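The bar ends are at crop (398,280) and (175,294), which matches the shut angle. The three stacks are inside and the beaker is on the mat. Handing in.

```bash
python3 -c "
from bench import ticket
print(ticket.close_job())"
```

```text
the job is handed in; nothing more can be done
None
```

I handed the job in at about 43 s of robot time: the front is shut, all three dish stacks stand in the compartment beside the fan, and the beaker is on the blue mat. The fan was pushed round about two turns but its angle can't be read back, and no verdict came back.

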